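Set out the bench for weighing an ointment

ROBOT

A 6-joint arm with a two-finger parallel gripper is mounted at the origin on the work surface. World frame = base frame: x ahead of the robot, y to its left, z up, the work surface at z = 0. Lengths are in m, angles in rad, forces in N, time in s.
With the tool pointing down it reaches from about 0.275 to 0.975 m from the base axis. Payload 8.4 kg.
Tool frame: the origin (TCP) lies on the front face of the gripper's body, between the roots of the fingers; the fingertips stand 88 mm ahead of it and the grasp point (between the pads) lies tcp_to_grasp ahead of it (tcp_to_grasp is the distance from the TCP to the grasp point, in m); z points along the fingers, x is the direction in which the jaws open and shut, and the axes are right-handed (so a half turn about z gives the same grasp; the last joint's range is limited). The gripper opens to 92 mm and grips with 3 to 60 N. Pads are 20 mm wide; open, the fingers measure 128 mm over their backs; the gripper's body (75 mm by 189 mm) begins 69 mm behind the grasp point.
Start: joints at [-1.213, 0.353, 1.633, -0, 1.155, -0.002], TCP at [0.22, -0.585, 0.303] pointing down, gripper open.
Joint ranges: [-2.63, 2.63], [-0.92, 2.1], [0.06, 2.66], [-1.3, 4.44], [0, 2.69], [-3.02, 3.02]. Speed limits (rad/s): [2.22, 2.22, 2.79, 3.14, 3.14, 3.14].

INTERFACE

Orientations are given as a unit quaternion [x, y, z, w].
In Python, from cell import get_state, camera, camera_model, sign_off, silhouettes, tcp_to_grasp gives the robot as it stands. The module is installed in compiled form; this text tells all that it offers.
- The arm moves only by the tool jog_arm, never from a script. Its argument "plan" is a list of rows, each an object of numbers: "jaw": the opening, from 0 (shut) to 1 (fully open); "x", "y", "z": the shift along the tool's x, y, z in units of 0.5 m (1.0 is 0.5 m); "ax", "ay", "az": the turn, a rotation vector about the tool's x, y, z in units of 30 degrees (1.0 is 30 degrees). In form: [{"jaw": .., "x": .., "y": .., "z": .., "ax": .., "ay": .., "az": ..}, ...]. A call has 1 to 10 rows; each row is the pose to reach, as a shift and turn from the pose commanded when the call began, along the tool's axes at that moment; what a row does not reach only later rows make up. A row lasts 1/12 s, in which the tool goes at most 41.7 mm and 7.16 degrees, less where a joint would pass 70% of its speed; a pose out of reach is approached as far as the arm can. A call with a number of a shift or a turn outside -1 to 1 is refused whole. A call with a gripper value outside its range is refused whole. The fingers move at their own pace and stop on an object; "grip_force" is the grip in N (left out, the last holds). Time passes only in rows, so rows that repeat a pose let the fingers close. It gives the time, the measured TCP pose, the force and the opening at its end, in the units of the state.
- get_state(): the state, without advancing time (a new reading comes with each control period).
- camera(name): name is "scene" or "top"; returns the picture (384x512x3 uint8, red, green, blue); there is no depth.
- camera_model(name): a dict with "vfov" (degrees; the focal length in pixels is half the picture's height over the tangent of half this angle, whatever the lens; pixels are square), "cx", "cy" (the principal point, pixels), "k1" (the pictures are not rectified: a ray, as slopes to the right and down, at radius r is drawn at 1 + k1 r^2 times it, then the intrinsics apply), "cam_to_world" (4x4, takes a point from camera to world coordinates). Camera axes: x right, y down, z forward; pixel columns grow to the right and rows downward; lengths in m; the calibration is good to about 2 mm. A picture is of the moment at which its call begins. camera_model takes no time and is no camera call.
- sign_off(): hands the job in, once; it reports no verdict.
Trained networks look in the newest picture that a camera, given by its name, has taken for a name from the list of things; names that differ only in an ending like _2 or _b are one class to them, and where a whole thing is asked for, a point or a joint stands for the part that bears it (a point fixed in the world has none). Each returns a list of dicts, best first, with "confidence" (0 to 1); they miss things now and then, are a little off and sometimes report something else, mostly with a low value. They report only what shows in the picture. A call takes as long as a camera call.
- silhouettes(camera, label): "region" (384x512 bool, what is visible of it) and "extent" ([left, top, right, bottom] in pixels, round what is visible of it).
The state is a dict: "time_s": time; "joint_pos": joint angles; "dq": joint speeds; "effort": joint torques, N m; "ee_pos": TCP position; "eef_rot": TCP orientation; "force": force on the tool from outside, world axes, zero at the start; "moment": the same for the moment, N m; "opening": finger opening in m.
Only numpy, scipy, OpenCV 4.12 (cv2) and the standard library are available. Lean on these libraries where they do the work, as an engineer would, in place of code of your own. Each camera call takes 0.05 s, during which the arm holds its last target.

TASK

Set out the bench for weighing an ointment. In the steel tray, stand the three brown stock containers in a straight row down its middle: the wide jar at the far end, the tall bottle at the end nearest you and the small dropper bottle exactly halfway along, between them. Stand the open white pot in the centre of the balance's pan, and lay the spatula flat on the bench right in front of the balance (within 4 cm of it), crosswise and centred; do not knock over any of the containers or shift the mortar or the beaker.

Things in the scene. Friction and masses are not known exactly. Their poses are not given: they have to be found in the camera images.
- jar: wide squat brown glass jar with a broad black screw lid and paper label: glass 60 mm across up to 54 mm high, lid 54 mm across from 61 to 82 mm high; 0.2-0.4 kg. Loose, upright. Origin: centre of its underside, z up along its axis.
- bottle: tall slim brown glass bottle with a black screw cap and paper label: straight body 46 mm across up to 74 mm high, then a shoulder, neck and cap 29 mm across, 112 mm high in all; 0.11-0.22 kg. Loose, upright. Origin: centre of its underside, z up along its axis.
- dropper: small brown glass dropper bottle with a black collar and rubber bulb: straight body 36 mm across up to 47 mm high, collar 23 mm across, 87 mm high in all; about 60 g. Loose, upright. Origin: centre of its underside, z up along its axis.
- pot: empty open white plastic ointment pot: body 60 mm across up to 34 mm high, then a threaded neck 55 mm across, 50 mm high in all, wall 2.5 mm; about 50 g. Loose, upright, mouth up. Origin: centre of its underside.
- spatula: ointment spatula lying flat on the bench, 171 mm long: black handle 95 mm long, 16 mm wide, 12 mm high, then a thin steel blade 18 mm wide held 5 mm off the bench; 50 g. Origin: on the underside in the middle of its length; x runs along it, handle from x = -85 to +10 mm, blade from there to +86 mm; it balances about x = -34 mm. Which way the blade points does not matter.
- balance: fixed compact white balance, 160 mm wide (its y), 200 mm deep (its x), with a round steel pan 120 mm across whose flat top is 62 mm above the bench. Origin: on the bench under the centre of the pan; -x points to its front (display and keys, towards the robot): front edge at x = -125 mm, back at x = +75 mm; console 36 to 50 mm high. It stands on the robot's left or right.
- tray: fixed low stainless tray, 280 mm long (its x) by 112 mm wide, rim 15 mm high, walls and floor 3 mm thick. Origin: centre of its underside on the bench; +x points to its far end, away from the robot. Its places are 85 mm beyond the middle (far end), the middle, and 85 mm before it (near end), all on its centre line. It stands on the side opposite the balance.
- mortar: white porcelain mortar, 96 mm across and 50 mm high, with its pestle leaning in it (about 110 mm high); a bystander at the back of the bench, not to be shifted. Origin: centre of its underside.
- beaker: clear plastic beaker, 72 mm across, 85 mm high; a bystander at the left, not to be shifted. Origin: centre of its underside.

How it is judged:
At the end, for the whole second after the job is handed in: Upright in the tray within 18 mm of its centre line: jar 65-115 mm past the middle, dropper bottle within 18 mm of it, bottle 65-120 mm before it. Pot within 15 mm of the pan's centre. Spatula flat, 8-60 mm before the balance, centred to 25 mm, parallel to 0.2 rad. All at rest (x of jar in the frame of tray between 0.065 and 0.115 m and y of jar in the frame of tray between -0.018 and 0.018 m and z of each of jar, dropper, bottle in the frame of tray below 0.01 m and angle between each of jar, dropper, bottle, pot's own z axis and vertical below 0.1 rad and x of dropper in the frame of tray between -0.018 and 0.018 m and y of dropper in the frame of tray between -0.018 and 0.018 m and x of bottle in the frame of tray between -0.12 and -0.065 m and y of bottle in the frame of tray between -0.018 and 0.018 m and horizontal distance between pot and balance below 0.015 m and z of pot in the frame of balance between 0.056 and 0.068 m and x of spatula in the frame of balance between -0.185 and -0.133 m and y of spatula in the frame of balance between -0.025 and 0.025 m and angle between the x axis of spatula and the y axis of balance, either way round below 0.2 rad and height (world z) of spatula below 0.008 m and angle between spatula's own z axis and vertical below 0.15 rad and linear speed of each of jar, bottle, dropper, pot, spatula below 0.02 m/s); the robot touches nothing.
It fails at once if the mortar or the beaker is shifted by more than 20 mm (distance of any of mortar, beaker from where it was at the start of the episode above 0.02 m).
It fails at once if a container is knocked over (angle between any of jar, bottle, dropper, pot's own z axis and vertical above 0.8 rad).
It also fails if it takes over 122 s, if anything falls off the work surface, if the arm or the gripper's body presses on something with over 40 N, if the wrist force passes 120 N, or if a joint passes its speed limit or range.

## Working session

There is one attempt and no reset: what is moved stays moved. The work goes in short steps, Python scripts to look and compute and a tool call to move; the robot and the scene stay as the last step left them, time stands still between calls to the robot, and variables do not carry over. Pictures are saved under pics/ and viewed, and the job is handed in when it is done.

Besides the shell and the picture viewer there is one more tool, called as name(argument=value, ...), one argument or row to a line, values as JSON. jog_arm: Moves the arm, as the interface text tells. Shifts and turns lie within -1 to 1; 1 stands for 0.5 m of shift or 30 degrees of turn. Its arguments: {"type":"object","properties":{"plan":{"type":"array","items":{"type":"object","properties":{"jaw":{"type":"number"},"x":{"type":"number","minimum":-1,"maximum":1},"y":{"type":"number","minimum":-1,"maximum":1},"z":{"type":"number","minimum":-1,"maximum":1},"ax":{"type":"number","minimum":-1,"maximum":1},"ay":{"type":"number","minimum":-1,"maximum":1},"az":{"type":"number","minimum":-1,"maximum":1}}}},"grip_force":{"type":"number"}},"required":["plan"]}

```bash
mkdir -p pics; ls; python3 - <<'E'
from cell import *
import cv2,json
for n in ["scene","top"]:
    im=camera(n); cv2.imwrite(f"pics/{n}0.png",im[:,:,::-1])
    print(n,camera_model(n))
print(tcp_to_grasp, get_state())
E
```

```text
pics
scene {'vfov': 53.139008535825084, 'cx': 253.3754448058748, 'cy': 192.24495459371101, 'k1': -0.05025394357797382, 'cam_to_world': array([[ 8.28955242e-01,  4.31904592e-01, -3.55375338e-01,
         9.90680434e-01],
       [ 5.59314489e-01, -6.40931890e-01,  5.25712483e-01,
        -5.24018328e-01],
       [-7.13751268e-04, -6.34558694e-01, -7.72874346e-01,
         8.33310835e-01],
       [ 0.00000000e+00,  0.00000000e+00,  0.00000000e+00,
         1.00000000e+00]])}
top {'vfov': 56.724563798933495, 'cx': 255.60405550161292, 'cy': 190.1322575732792, 'k1': -0.08136459420227585, 'cam_to_world': array([[ 0.02057354, -0.98111582,  0.19232389,  0.4009813 ],
       [-0.99976266, -0.02156752, -0.00307598, -0.00986554],
       [ 0.00716584, -0.19221496, -0.98132668,  1.1600963 ],
       [ 0.        ,  0.        ,  0.        ,  1.        ]])}
0.0694 {'time_s': 0.1, 'joint_pos': array([-1.21342818e+00,  3.53542317e-01,  1.63401964e+00,  1.19981358e-05,
        1.15518037e+00, -2.38310304e-03]), 'dq': array([ 0.00207725, -0.00320421, -0.00076002, -0.00040418, -0.00067344,
       -0.00013071]), 'effort': array([ 1.89557941e-03, -5.94899225e+01, -3.34932339e+01,  7.00640841e-02,
        1.82866515e-02, -5.11987491e-05]), 'ee_pos': array([ 0.21992929, -0.58469285,  0.30207871]), 'eef_rot': array([ 8.22203270e-01, -5.69193686e-01, -4.68719200e-04, -3.32822143e-04]), 'force': array([-0.12499707,  0.06441588,  0.5786722 ]), 'moment': array([-0.02724487, -0.02269784,  0.03568082]), 'opening': 0.09150894695438692}
```

View pics/top0.png

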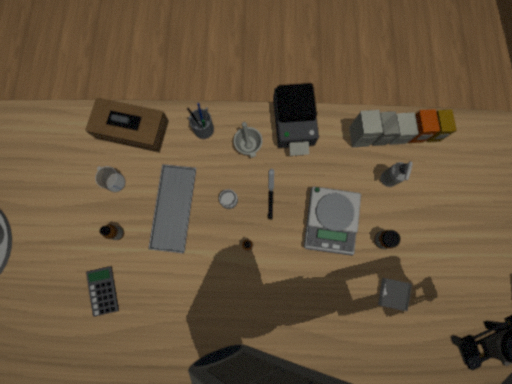

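View pics/scene0.png

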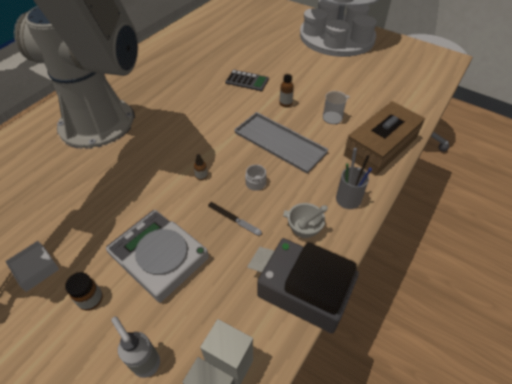

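```bash
cat > h.py <<'E'
from cell import *
import numpy as np, cv2
from scipy.optimize import minimize
CM={n:camera_model(n) for n in ["scene","top"]}
def proj(n,P):
    m=CM[n]; T=np.linalg.inv(m["cam_to_world"]); P=np.atleast_2d(P)
    c=P@T[:3,:3].T+T[:3,3]; s=c[:,:2]/c[:,2:]; r2=(s**2).sum(1,keepdims=True)
    f=192/np.tan(np.radians(m["vfov"]/2))
    return s*(1+m["k1"]*r2)*f+[m["cx"],m["cy"]]
def unproj(n,uv,z):
    m=CM[n]; f=192/np.tan(np.radians(m["vfov"]/2))
    d=(np.array(uv,float)-[m["cx"],m["cy"]])/f; s=d.copy()
    for _ in range(20): s=d/(1+m["k1"]*(s@s))
    C=m["cam_to_world"]; r=C[:3,:3]@np.array([s[0],s[1],1]); o=C[:3,3]
    return (o+r*(z-o[2])/r[2])[:2]
def circ(r,z,N=32):
    a=np.arange(N)*2*np.pi/N; return np.c_[r*np.cos(a),r*np.sin(a),0*a+z]
def cyl(r,z0,z1): return np.r_[circ(r,z0),circ(r,z1)]
def box(x0,x1,y0,y1,z0,z1): return np.array([[x,y,z] for x in(x0,x1) for y in(y0,y1) for z in(z0,z1)])
M={'jar':[cyl(.03,0,.054),np.r_[circ(.03,.054),circ(.027,.061)],cyl(.027,.061,.082)],
'bottle':[cyl(.023,0,.074),np.r_[circ(.023,.074),circ(.0145,.09)],cyl(.0145,.085,.112)],
'dropper':[cyl(.018,0,.047),np.r_[circ(.018,.047),circ(.0115,.054)],cyl(.0115,.05,.066),np.r_[circ(.0085,.06),circ(.006,.087)]],
'pot':[cyl(.03,0,.034),cyl(.0275,.034,.05)],
'spatula':[box(-.085,.01,-.008,.008,0,.012),box(.01,.086,-.009,.009,.005,.007)],
'balance':[box(-.125,.075,-.08,.08,0,.04),cyl(.06,.04,.062)],
'tray':[box(-.14,.14,-.056,.056,0,.015)],
'mortar':[cyl(.048,.0,.05)],'beaker':[cyl(.036,0,.085)]}
S=4
def render(n,name,p,z=0,off=(0,0)):
    c,s=np.cos(p[2]),np.sin(p[2]); R=np.array([[c,-s,0],[s,c,0],[0,0,1]])
    img=np.zeros((384*S,512*S),np.uint8)
    for h in M[name]:
        q=proj(n,h@R.T+[p[0],p[1],z])*S+(S-1)/2
        cv2.fillConvexPoly(img,cv2.convexHull(np.round(q).astype(np.int32)),1)
    return img
def fit(name,p0,sil,yaw=False,z=0):
    up={n:np.kron(m,np.ones((S,S),np.uint8)) for n,m in sil.items()}
    def cost(v):
        p=[v[0],v[1],p0[2]+(v[2]*10 if yaw else 0)]; e=0
        for n,u in up.items():
            r=render(n,name,p,z); e+=1-(r&u).sum()/max(1,(r|u).sum())
        return e/len(up)
    k=3 if yaw else 2
    x0=np.array([p0[0],p0[1],0.][:k]); best=None
    for d in (.015,-.006):
        sim=np.vstack([x0]+[x0+d*np.eye(k)[i] for i in range(k)])
        r=minimize(cost,x0,method='Nelder-Mead',options=dict(initial_simplex=sim,xatol=2e-4,fatol=1e-4,maxiter=150))
        x0=r.x
    return [round(r.x[0],4),round(r.x[1],4),round(p0[2]+(r.x[2]*10 if yaw else 0),3)],round(1-r.fun,3)
def get(name,cams=("top","scene"),pick=None):
    out={}
    for n in cams:
        d=silhouettes(n,name)
        print(name,n,[(round(x['confidence'],2),[int(e) for e in x['extent']]) for x in d[:3]])
        if d: out[n]=d[0]['region'].astype(np.uint8)
    return out
E
python3 - <<'E'
from h import *
import pickle
camera("top");camera("scene")
g={'jar':(388,239,.04),'bottle':(110,231,.05),'dropper':(247,243,.04),'pot':(228,199,.02),'spatula':(270,195,0),'balance':(335,211,.06),'tray':(173,208,.015),'mortar':(247,141,.03),'beaker':(112,180,.04)}
sil={};F={}
for k,(u,v,z) in g.items():
    s=get(k); sil[k]=s
    p=unproj("top",(u,v),z); y0={'spatula':np.pi*0}.get(k,0.)
    yaw=k in('spatula','balance','tray')
    for cs in [s]+([{n:s[n]} for n in s]):
        r=fit(k,[p[0],p[1],y0],cs,yaw); print(k,list(cs),p.round(3),r)
        F.setdefault(k,r[0])
pickle.dump((sil,F),open("f0.pkl","wb"))
for n in CM:
    im=cv2.cvtColor(camera(n),cv2.COLOR_RGB2BGR); im=cv2.resize(cv2.convertScaleAbs(im,alpha=1.6),None,fx=4,fy=4,interpolation=cv2.INTER_CUBIC)
    for k in F:
        c,_=cv2.findContours(render(n,k,F[k]),cv2.RETR_EXTERNAL,cv2.CHAIN_APPROX_NONE); cv2.drawContours(im,c,-1,(0,255,0),2)
    im=im[300:1140,340:1700] if n=="top" else im[250:1300,100:1500]
    cv2.imwrite(f"pics/{n}_fit.png",cv2.resize(im,(800,int(800*im.shape[0]/im.shape[1]))))
E
```

```text
jar top [(0.87, [371, 230, 400, 248])]
jar scene [(0.91, [63, 270, 101, 309])]
jar ['top', 'scene'] [ 0.472 -0.437] ([np.float64(0.4717), np.float64(-0.4331), 0.0], np.float64(0.933))
jar ['top'] [ 0.472 -0.437] ([np.float64(0.4724), np.float64(-0.4338), 0.0], np.float64(0.927))
jar ['scene'] [ 0.472 -0.437] ([np.float64(0.4701), np.float64(-0.4329), 0.0], np.float64(0.942))
bottle top [(0.86, [98, 223, 125, 239])]
bottle scene [(0.79, [281, 69, 294, 110])]
bottle ['top', 'scene'] [0.477 0.442] ([np.float64(0.4761), np.float64(0.4372), 0.0], np.float64(0.934))
bottle ['top'] [0.477 0.442] ([np.float64(0.476), np.float64(0.4364), 0.0], np.float64(0.936))
bottle ['scene'] [0.477 0.442] ([np.float64(0.4765), np.float64(0.4382), 0.0], np.float64(0.944))
dropper top []
dropper scene [(0.77, [193, 153, 205, 181]), (0.22, [106, 207, 206, 305])]
dropper ['scene'] [0.452 0.01 ] ([np.float64(0.4447), np.float64(0.0114), 0.0], np.float64(0.879))
dropper ['scene'] [0.452 0.01 ] ([np.float64(0.4447), np.float64(0.0114), 0.0], np.float64(0.879))
pot top [(0.61, [219, 190, 240, 210])]
pot scene [(0
[... 1713 characters left out ...]
, [323, 90, 346, 123])]
mortar ['top', 'scene'] [0.789 0.019] ([np.float64(0.7868), np.float64(0.0156), 0.0], np.float64(0.8))
mortar ['top'] [0.789 0.019] ([np.float64(0.7894), np.float64(0.0158), 0.0], np.float64(0.865))
mortar ['scene'] [0.789 0.019] ([np.float64(0.7799), np.float64(0.0316), 0.0], np.float64(0.789))
beaker top [(0.65, [93, 167, 125, 193])]
beaker scene [(0.8, [324, 90, 344, 121])]
beaker ['top', 'scene'] [0.644 0.456] ([np.float64(0.645), np.float64(0.4609), 0.0], np.float64(0.903))
beaker ['top'] [0.644 0.456] ([np.float64(0.6448), np.float64(0.4608), 0.0], np.float64(0.941))
beaker ['scene'] [0.644 0.456] ([np.float64(0.6451), np.float64(0.4644), 0.0], np.float64(0.87))
```

View pics/top_fit.png

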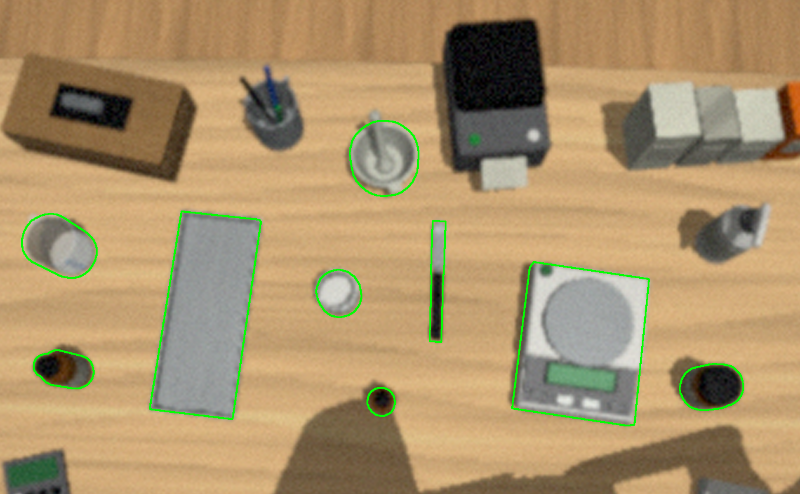

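View pics/scene_fit.png

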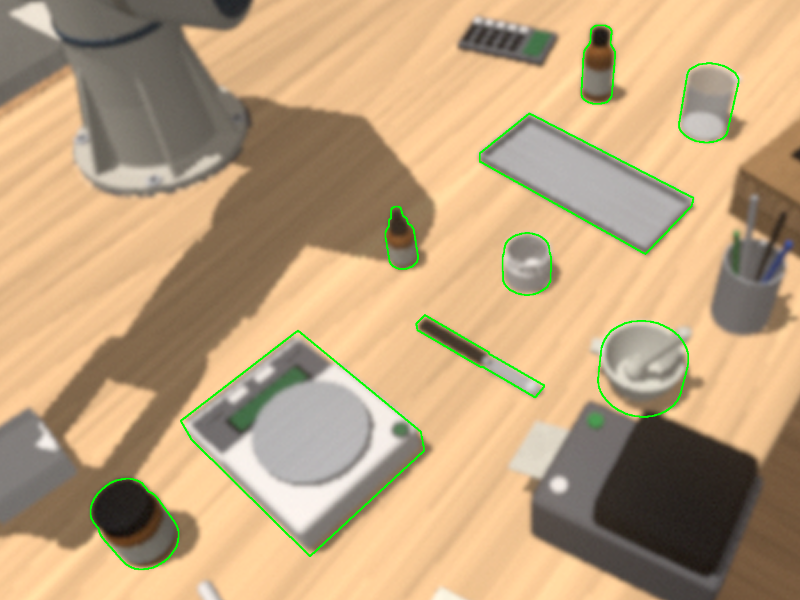

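```bash
cat > go.py <<'E'
# usage: go.py x y zgrasp yaw|- [prof]  -> shift/turn in tool units
import sys; from h import *
from scipy.spatial.transform import Rotation as R
s=get_state(); q=R.from_quat(s['eef_rot']); A=q.as_matrix(); p=s['ee_pos']
yaw=np.arctan2(A[1,0],A[0,0])
x,y,z=[float(a) for a in sys.argv[1:4]]; w=yaw if sys.argv[4]=='-' else float(sys.argv[4])
T=np.array([[np.cos(w),np.sin(w),0],[np.sin(w),-np.cos(w),0],[0,0,-1]])
d=A.T@(np.array([x,y,z+tcp_to_grasp])-p)/.5
r=np.degrees(R.from_matrix(A.T@T).as_rotvec())/30
print('grasp now',p.round(4)[:2],round(p[2]-tcp_to_grasp,4),'yaw',round(yaw,3),'open',round(s['opening'],4),'t',round(s['time_s'],2),'F',s['force'].round(1),'q',s['joint_pos'].round(2))
print('shift',d.round(3),'turn',r.round(3),'dist',round(np.linalg.norm(d)*.5,3),'rows',np.ceil(max(np.linalg.norm(d)*.5/.0417,np.linalg.norm(r)*30/7.16)))
E
python3 go.py .4717 -.4331 .17 -.69
```

```text
grasp now [ 0.22  -0.585] 0.2333 yaw -1.211 open 0.0918 t 1.2 F [0.  0.4 0.6] q [-1.21  0.35  1.63  0.    1.16 -0.  ]
shift [-0.107 -0.578  0.127] turn [-0.     0.    -0.995] dist 0.301 rows 8.0
```

jog_arm(
  plan=[
    {"jaw":1,"x":-0.107,"y":-0.578,"z":0.127,"az":-0.995},
    {"jaw":1,"x":-0.107,"y":-0.578,"z":0.127,"az":-0.995},
    {"jaw":1,"x":-0.107,"y":-0.578,"z":0.127,"az":-0.995},
    {"jaw":1,"x":-0.107,"y":-0.578,"z":0.127,"az":-0.995},
    {"jaw":1,"x":-0.107,"y":-0.578,"z":0.127,"az":-0.995},
    {"jaw":1,"x":-0.107,"y":-0.578,"z":0.127,"az":-0.995},
    {"jaw":1,"x":-0.107,"y":-0.578,"z":0.127,"az":-0.995},
    {"jaw":1,"x":-0.107,"y":-0.578,"z":0.127,"az":-0.995},
    {"jaw":1,"x":-0.107,"y":-0.578,"z":0.127,"az":-0.995},
    {"jaw":1,"x":-0.107,"y":-0.578,"z":0.127,"az":-0.995},
  ],
  grip_force=30,
)

```text
invalid input
```

```bash
python3 go.py .4717 -.4331 .04 -.69
```

```text
grasp now [ 0.22  -0.585] 0.2333 yaw -1.211 open 0.0918 t 1.2 F [0.  0.4 0.6] q [-1.21  0.35  1.63  0.    1.16 -0.  ]
shift [-0.107 -0.578  0.387] turn [-0.     0.    -0.995] dist 0.352 rows 9.0
```

jog_arm(
  plan=[
    {"jaw":1,"x":-0.107,"y":-0.578,"z":0.127,"ax":0,"ay":0,"az":-0.995},
    {"jaw":1,"x":-0.107,"y":-0.578,"z":0.127,"ax":0,"ay":0,"az":-0.995},
  ],
)

```text
time_s: 1.37
ee_pos: [0.2893, -0.5436, 0.2854]
eef_rot: [0.887, -0.462, 0.001, 0.001]
force: [1.1, -1.1, -1.6]
opening: 0.0918
```

```bash
python3 go.py .4717 -.4331 .17 -.69
```

```text
grasp now [ 0.2893 -0.5436] 0.216 yaw -0.959 open 0.0918 t 1.37 F [ 1.1 -1.1 -1.6] q [-1.08  0.35  1.67 -0.    1.11 -0.12]
shift [ 0.028 -0.426  0.092] turn [ 0.001 -0.003 -0.514] dist 0.218 rows 6.0
```

jog_arm(
  plan=[
    {"jaw":1,"x":0.028,"y":-0.426,"z":0.092,"ax":0,"ay":0,"az":-0.514},
    {"jaw":1,"x":0.028,"y":-0.426,"z":0.092,"ax":0,"ay":0,"az":-0.514},
    {"jaw":1,"x":0.028,"y":-0.426,"z":0.092,"ax":0,"ay":0,"az":-0.514},
    {"jaw":1,"x":0.028,"y":-0.426,"z":0.092,"ax":0,"ay":0,"az":-0.514},
    {"jaw":1,"x":0.028,"y":-0.426,"z":0.092,"ax":0,"ay":0,"az":-0.514},
    {"jaw":1,"x":0.028,"y":-0.426,"z":0.092,"ax":0,"ay":0,"az":-0.514},
    {"jaw":1,"x":0.028,"y":-0.426,"z":0.092,"ax":0,"ay":0,"az":-0.514},
    {"jaw":1,"x":0.028,"y":-0.426,"z":0.092,"ax":0,"ay":0,"az":-0.514},
  ],
  grip_force=30,
)

```text
time_s: 2.03
ee_pos: [0.4723, -0.4323, 0.239]
eef_rot: [0.941, -0.338, -0.0, 0.0]
force: [0.4, 0.0, 0.3]
opening: 0.0917
```

```bash
python3 go.py .4717 -.4331 .04 -.69
```

```text
grasp now [ 0.4723 -0.4323] 0.1696 yaw -0.69 open 0.0917 t 2.03 F [0.4 0.  0.3] q [-0.74  0.44  1.66 -0.    1.05 -0.05]
shift [0.    0.002 0.259] turn [ 0.001  0.001 -0.   ] dist 0.13 rows 4.0
```

jog_arm(
  plan=[
    {"jaw":1,"x":0,"y":0.002,"z":0.06,"ax":0,"ay":0,"az":0},
    {"jaw":1,"x":0,"y":0.002,"z":0.13,"ax":0,"ay":0,"az":0},
    {"jaw":1,"x":0,"y":0.002,"z":0.19,"ax":0,"ay":0,"az":0},
    {"jaw":1,"x":0,"y":0.002,"z":0.23,"ax":0,"ay":0,"az":0},
    {"jaw":1,"x":0,"y":0.002,"z":0.258,"ax":0,"ay":0,"az":0},
    {"jaw":1,"x":0,"y":0.002,"z":0.258,"ax":0,"ay":0,"az":0},
    {"jaw":0.5,"x":0,"y":0.002,"z":0.258,"ax":0,"ay":0,"az":0},
    {"jaw":0.5,"x":0,"y":0.002,"z":0.258,"ax":0,"ay":0,"az":0},
    {"jaw":0.5,"x":0,"y":0.002,"z":0.258,"ax":0,"ay":0,"az":0},
    {"jaw":0.5,"x":0,"y":0.002,"z":0.258,"ax":0,"ay":0,"az":0},
  ],
  grip_force=30,
)

```text
time_s: 2.87
ee_pos: [0.4723, -0.4338, 0.1117]
eef_rot: [0.941, -0.339, 0.001, 0.0]
force: [-0.5, 0.2, 0.7]
opening: 0.067
```

jog_arm(
  plan=[
    {"jaw":0.4,"x":0,"y":0,"z":0,"ax":0,"ay":0,"az":0},
    {"jaw":0.4,"x":0,"y":0,"z":0,"ax":0,"ay":0,"az":0},
    {"jaw":0.4,"x":0,"y":0,"z":-0.02,"ax":0,"ay":0,"az":0},
    {"jaw":0.4,"x":0,"y":0,"z":-0.06,"ax":0,"ay":0,"az":0},
    {"jaw":0.4,"x":0,"y":0,"z":-0.12,"ax":0,"ay":0,"az":0},
    {"jaw":0.4,"x":0,"y":0,"z":-0.18,"ax":0,"ay":0,"az":0},
    {"jaw":0.4,"x":0,"y":0,"z":-0.22,"ax":0,"ay":0,"az":0},
    {"jaw":0.4,"x":0,"y":0,"z":-0.26,"ax":0,"ay":0,"az":0},
    {"jaw":0.4,"x":0,"y":0,"z":-0.27,"ax":0,"ay":0,"az":0},
    {"jaw":0.4,"x":0,"y":0,"z":-0.27,"ax":0,"ay":0,"az":0},
  ],
  grip_force=30,
)

```text
time_s: 3.7
ee_pos: [0.4723, -0.4335, 0.2469]
eef_rot: [0.941, -0.339, 0.001, 0.001]
force: [-0.2, 0.1, -3.6]
opening: 0.0591
```

```bash
python3 go.py .6467 .2515 .18 -
```

```text
grasp now [ 0.4723 -0.4335] 0.1775 yaw -0.692 open 0.0591 t 3.7 F [-0.2  0.1 -3.6] q [-0.74  0.43  1.65  0.    1.06 -0.05]
shift [-0.605 -1.278 -0.007] turn [ 0.    -0.006 -0.   ] dist 0.707 rows 17.0
```

jog_arm(
  plan=[
    {"jaw":0.4,"x":-0.01,"y":-0.02,"z":0,"ax":0,"ay":0,"az":0},
    {"jaw":0.4,"x":-0.03,"y":-0.06,"z":0,"ax":0,"ay":0,"az":0},
    {"jaw":0.4,"x":-0.06,"y":-0.13,"z":0,"ax":0,"ay":0,"az":0},
    {"jaw":0.4,"x":-0.09,"y":-0.19,"z":0,"ax":0,"ay":0,"az":0},
    {"jaw":0.4,"x":-0.12,"y":-0.26,"z":0,"ax":0,"ay":0,"az":0},
    {"jaw":0.4,"x":-0.15,"y":-0.32,"z":0,"ax":0,"ay":0,"az":0},
    {"jaw":0.4,"x":-0.18,"y":-0.38,"z":0,"ax":0,"ay":0,"az":0},
    {"jaw":0.4,"x":-0.21,"y":-0.45,"z":0,"ax":0,"ay":0,"az":0},
    {"jaw":0.4,"x":-0.24,"y":-0.51,"z":0,"ax":0,"ay":0,"az":0},
    {"jaw":0.4,"x":-0.27,"y":-0.58,"z":0,"ax":0,"ay":0,"az":0},
  ],
)

```text
time_s: 4.53
ee_pos: [0.5515, -0.1214, 0.2431]
eef_rot: [0.941, -0.339, -0.002, 0.0]
force: [-0.4, 0.0, -3.2]
opening: 0.0589
```

jog_arm(
  plan=[
    {"jaw":0.4,"x":-0.03,"y":-0.06,"z":0,"ax":0,"ay":0,"az":0},
    {"jaw":0.4,"x":-0.06,"y":-0.13,"z":0,"ax":0,"ay":0,"az":0},
    {"jaw":0.4,"x":-0.09,"y":-0.19,"z":0,"ax":0,"ay":0,"az":0},
    {"jaw":0.4,"x":-0.12,"y":-0.26,"z":0,"ax":0,"ay":0,"az":0},
    {"jaw":0.4,"x":-0.15,"y":-0.32,"z":0,"ax":0,"ay":0,"az":0},
    {"jaw":0.4,"x":-0.18,"y":-0.38,"z":0,"ax":0,"ay":0,"az":0},
    {"jaw":0.4,"x":-0.21,"y":-0.45,"z":0,"ax":0,"ay":0,"az":0},
    {"jaw":0.4,"x":-0.24,"y":-0.51,"z":0,"ax":0,"ay":0,"az":0},
    {"jaw":0.4,"x":-0.27,"y":-0.57,"z":0,"ax":0,"ay":0,"az":0},
    {"jaw":0.4,"x":-0.29,"y":-0.61,"z":0,"ax":0,"ay":0,"az":0},
  ],
)

```text
time_s: 5.37
ee_pos: [0.6346, 0.2071, 0.2427]
eef_rot: [0.941, -0.338, -0.001, 0.001]
force: [0.4, -1.0, -3.5]
opening: 0.0591
```

```bash
python3 go.py .6467 .2515 .08 -
```

```text
grasp now [0.6346 0.2071] 0.1733 yaw -0.691 open 0.0591 t 5.37 F [ 0.4 -1.  -3.5] q [0.31 0.48 1.59 0.   1.08 1.  ]
shift [-0.038 -0.084  0.187] turn [0.004 0.004 0.   ] dist 0.104 rows 3.0
```

jog_arm(
  plan=[
    {"jaw":0.4,"x":-0.015,"y":-0.03,"z":0,"ax":0,"ay":0,"az":0},
    {"jaw":0.4,"x":-0.03,"y":-0.06,"z":0.04,"ax":0,"ay":0,"az":0},
    {"jaw":0.4,"x":-0.038,"y":-0.084,"z":0.1,"ax":0,"ay":0,"az":0},
    {"jaw":0.4,"x":-0.038,"y":-0.084,"z":0.16,"ax":0,"ay":0,"az":0},
    {"jaw":0.4,"x":-0.038,"y":-0.084,"z":0.187,"ax":0,"ay":0,"az":0},
    {"jaw":0.4,"x":-0.038,"y":-0.084,"z":0.187,"ax":0,"ay":0,"az":0},
    {"jaw":0.4,"x":-0.038,"y":-0.084,"z":0.187,"ax":0,"ay":0,"az":0},
  ],
)

```text
time_s: 5.95
ee_pos: [0.6472, 0.2475, 0.1507]
eef_rot: [0.941, -0.339, -0.001, 0.001]
force: [0.1, -0.9, -2.3]
opening: 0.0589
```

```bash
python3 go.py .6467 .2515 .045 -
```

```text
grasp now [0.6472 0.2475] 0.0813 yaw -0.692 open 0.0589 t 5.95 F [ 0.1 -0.9 -2.3] q [ 0.36  0.61  1.58 -0.    0.95  1.06]
shift [-0.006 -0.006  0.073] turn [0.005 0.003 0.   ] dist 0.036 rows 1.0
```

jog_arm(
  plan=[
    {"jaw":0.4,"x":-0.006,"y":-0.006,"z":0.02,"ax":0,"ay":0,"az":0},
    {"jaw":0.4,"x":-0.006,"y":-0.006,"z":0.045,"ax":0,"ay":0,"az":0},
    {"jaw":0.4,"x":-0.006,"y":-0.006,"z":0.06,"ax":0,"ay":0,"az":0},
    {"jaw":0.4,"x":-0.006,"y":-0.006,"z":0.07,"ax":0,"ay":0,"az":0},
    {"jaw":0.4,"x":-0.006,"y":-0.006,"z":0.072,"ax":0,"ay":0,"az":0},
    {"jaw":0.4,"x":-0.006,"y":-0.006,"z":0.072,"ax":0,"ay":0,"az":0},
  ],
)

```text
time_s: 6.45
ee_pos: [0.6474, 0.2521, 0.1152]
eef_rot: [0.941, -0.339, -0.0, 0.0]
force: [-0.1, 0.6, -3.1]
opening: 0.0592
```

```bash
python3 go.py .6467 .2515 .045 -
```

```text
grasp now [0.6474 0.2521] 0.0458 yaw -0.692 open 0.0592 t 6.45 F [-0.1  0.6 -3.1] q [ 0.37  0.66  1.59 -0.    0.89  1.06]
shift [-0.     0.002  0.002] turn [0.001 0.001 0.   ] dist 0.001 rows 1.0
```

jog_arm(
  plan=[
    {"jaw":0.4,"x":0,"y":0,"z":0.002,"ax":0,"ay":0,"az":0},
    {"jaw":0.4,"x":0,"y":0,"z":0.003,"ax":0,"ay":0,"az":0},
    {"jaw":0.7,"x":0,"y":0,"z":0.003,"ax":0,"ay":0,"az":0},
    {"jaw":0.9,"x":0,"y":0,"z":0.003,"ax":0,"ay":0,"az":0},
    {"jaw":1,"x":0,"y":0,"z":0.003,"ax":0,"ay":0,"az":0},
    {"jaw":1,"x":0,"y":0,"z":0,"ax":0,"ay":0,"az":0},
    {"jaw":1,"x":0,"y":0,"z":-0.06,"ax":0,"ay":0,"az":0},
    {"jaw":1,"x":0,"y":0,"z":-0.14,"ax":0,"ay":0,"az":0},
    {"jaw":1,"x":0,"y":0,"z":-0.22,"ax":0,"ay":0,"az":0},
    {"jaw":1,"x":0,"y":0,"z":-0.22,"ax":0,"ay":0,"az":0},
  ],
)

```text
time_s: 7.28
ee_pos: [0.6511, 0.2537, 0.2346]
eef_rot: [0.941, -0.339, 0.005, -0.004]
force: [1.2, 0.5, 1.1]
opening: 0.0919
```

```bash
python3 - <<'E'
from h import *
from scipy.spatial.transform import Rotation as R
for n in CM:
    im=camera(n); cv2.imwrite(f"pics/{n}1.png",cv2.convertScaleAbs(im[:,:,::-1],alpha=1.5))
s=get('jar')
print(fit('jar',[.647,.252,0],s,z=.003))
s=get('dropper')
print(fit('dropper',[.4447,.0114,0],s))
E
python3 go.py .4447 .0114 .14 -1.66
```

```text
jar top [(0.62, [165, 172, 185, 189]), (0.4, [302, 186, 359, 255]), (0.37, [233, 121, 260, 155])]
jar scene [(0.71, [290, 127, 314, 160])]
([np.float64(0.6464), np.float64(0.2535), 0], np.float64(0.796))
dropper top [(0.43, [241, 240, 251, 252])]
dropper scene [(0.52, [191, 153, 206, 179])]
([np.float64(0.4465), np.float64(0.0096), 0], np.float64(0.905))
grasp now [0.6468 0.252 ] 0.1546 yaw -0.692 open 0.0918 t 7.58 F [ 0.2 -0.9 -0.1] q [0.37 0.53 1.54 0.   1.07 1.06]
shift [-0.004  0.628  0.031] turn [0.005 0.    1.849] dist 0.315 rows 8.0
```

jog_arm(
  plan=[
    {"jaw":1,"x":0,"y":0.08,"z":0,"ax":0,"ay":0,"az":0.2},
    {"jaw":1,"x":0,"y":0.16,"z":0,"ax":0,"ay":0,"az":0.4},
    {"jaw":1,"x":0,"y":0.24,"z":0,"ax":0,"ay":0,"az":0.6},
    {"jaw":1,"x":0,"y":0.32,"z":0,"ax":0,"ay":0,"az":0.8},
    {"jaw":1,"x":0,"y":0.4,"z":0,"ax":0,"ay":0,"az":1},
    {"jaw":1,"x":0,"y":0.48,"z":0,"ax":0,"ay":0,"az":1},
    {"jaw":1,"x":0,"y":0.48,"z":0,"ax":0,"ay":0,"az":1},
  ],
)

```text
time_s: 8.17
ee_pos: [0.4885, 0.0637, 0.2237]
eef_rot: [0.82, -0.572, -0.002, 0.003]
force: [0.2, 0.4, 0.4]
opening: 0.0921
```

```bash
python3 go.py .4455 .0105 .14 -1.66
```

```text
grasp now [0.4885 0.0637] 0.1543 yaw -1.218 open 0.0921 t 8.17 F [0.2 0.4 0.4] q [ 0.13  0.25  1.98 -0.    0.92  1.35]
shift [0.07  0.117 0.029] turn [ 0.015 -0.002  0.845] dist 0.07 rows 4.0
```

jog_arm(
  plan=[
    {"jaw":1,"x":0.02,"y":0.04,"z":0.01,"ax":0,"ay":0,"az":0.2},
    {"jaw":1,"x":0.05,"y":0.08,"z":0.02,"ax":0,"ay":0,"az":0.4},
    {"jaw":1,"x":0.07,"y":0.117,"z":0.029,"ax":0.015,"ay":0,"az":0.6},
    {"jaw":1,"x":0.07,"y":0.117,"z":0.029,"ax":0.015,"ay":0,"az":0.845},
    {"jaw":1,"x":0.07,"y":0.117,"z":0.029,"ax":0.015,"ay":0,"az":0.845},
    {"jaw":1,"x":0.07,"y":0.117,"z":0.029,"ax":0.015,"ay":0,"az":0.845},
    {"jaw":1,"x":0.07,"y":0.117,"z":0.029,"ax":0.015,"ay":0,"az":0.845},
  ],
)

```text
time_s: 8.75
ee_pos: [0.4522, 0.0147, 0.2108]
eef_rot: [-0.677, 0.736, -0.002, 0.003]
force: [-0.5, 0.2, -0.2]
opening: 0.0921
```

```bash
python3 go.py .4455 .0105 .031 -1.66
```

```text
grasp now [0.4522 0.0147] 0.1414 yaw -1.653 open 0.0921 t 8.75 F [-0.5  0.2 -0.2] q [0.03 0.2  2.08 0.   0.85 1.68]
shift [0.01  0.014 0.221] turn [-0.014  0.003  0.012] dist 0.111 rows 3.0
```

jog_arm(
  plan=[
    {"jaw":0.8,"x":0,"y":0,"z":0,"ax":0,"ay":0,"az":0},
    {"jaw":0.8,"x":0,"y":0,"z":0,"ax":0,"ay":0,"az":0},
  ],
)

```text
time_s: 8.92
ee_pos: [0.4521, 0.0148, 0.211]
eef_rot: [-0.677, 0.736, -0.002, 0.003]
force: [-1.3, -0.9, 0.2]
opening: 0.0807
```

```bash
python3 go.py .4455 .0105 .031 -1.66
```

```text
grasp now [0.4521 0.0148] 0.1416 yaw -1.655 open 0.0807 t 8.92 F [-1.3 -0.9  0.2] q [0.03 0.2  2.08 0.   0.85 1.68]
shift [0.01  0.014 0.221] turn [-0.015  0.003  0.009] dist 0.111 rows 3.0
```

jog_arm(
  plan=[
    {"jaw":0.8,"x":0.01,"y":0.014,"z":0.02,"ax":0,"ay":0,"az":0},
    {"jaw":0.8,"x":0.01,"y":0.014,"z":0.08,"ax":0,"ay":0,"az":0},
    {"jaw":0.8,"x":0.01,"y":0.014,"z":0.15,"ax":0,"ay":0,"az":0},
    {"jaw":0.8,"x":0.01,"y":0.014,"z":0.2,"ax":0,"ay":0,"az":0},
    {"jaw":0.8,"x":0.01,"y":0.014,"z":0.22,"ax":0,"ay":0,"az":0},
    {"jaw":0.8,"x":0.01,"y":0.014,"z":0.22,"ax":0,"ay":0,"az":0},
  ],
  grip_force=12,
)

```text
time_s: 9.42
ee_pos: [0.4441, 0.0103, 0.0992]
eef_rot: [-0.676, 0.737, -0.001, 0.002]
force: [-0.3, 0.1, 0.7]
opening: 0.0734
```

jog_arm(
  plan=[
    {"jaw":0.6,"x":0,"y":0,"z":0,"ax":0,"ay":0,"az":0},
    {"jaw":0.5,"x":0,"y":0,"z":0,"ax":0,"ay":0,"az":0},
    {"jaw":0.4,"x":0,"y":0,"z":0,"ax":0,"ay":0,"az":0},
    {"jaw":0.2,"x":0,"y":0,"z":0,"ax":0,"ay":0,"az":0},
    {"jaw":0.2,"x":0,"y":0,"z":0,"ax":0,"ay":0,"az":0},
    {"jaw":0.2,"x":0,"y":0,"z":0,"ax":0,"ay":0,"az":0},
    {"jaw":0.2,"x":0,"y":0,"z":0,"ax":0,"ay":0,"az":0},
  ],
  grip_force=12,
)

```text
time_s: 10.0
ee_pos: [0.4456, 0.0101, 0.1016]
eef_rot: [-0.676, 0.737, -0.003, 0.004]
force: [-1.3, 0.3, 8.2]
opening: 0.0356
```

```bash
python3 go.py .562 .259 .12 -1.66
```

```text
grasp now [0.4456 0.0101] 0.0322 yaw -1.658 open 0.0356 t 10.0 F [-1.3  0.3  8.2] q [0.02 0.4  2.16 0.   0.57 1.68]
shift [-0.517 -0.19  -0.173] turn [-0.017  0.003  0.004] dist 0.288 rows 7.0
```

jog_arm(
  plan=[
    {"jaw":0.2,"x":0,"y":0,"z":-0.02,"ax":0,"ay":0,"az":0},
    {"jaw":0.2,"x":0,"y":0,"z":-0.07,"ax":0,"ay":0,"az":0},
    {"jaw":0.2,"x":0,"y":0,"z":-0.13,"ax":0,"ay":0,"az":0},
    {"jaw":0.2,"x":-0.03,"y":-0.01,"z":-0.18,"ax":-0.017,"ay":0,"az":0},
    {"jaw":0.2,"x":-0.08,"y":-0.03,"z":-0.2,"ax":-0.017,"ay":0,"az":0},
    {"jaw":0.2,"x":-0.14,"y":-0.05,"z":-0.2,"ax":-0.017,"ay":0,"az":0},
    {"jaw":0.2,"x":-0.2,"y":-0.075,"z":-0.2,"ax":-0.017,"ay":0,"az":0},
    {"jaw":0.2,"x":-0.26,"y":-0.1,"z":-0.2,"ax":-0.017,"ay":0,"az":0},
    {"jaw":0.2,"x":-0.32,"y":-0.12,"z":-0.2,"ax":-0.017,"ay":0,"az":0},
    {"jaw":0.2,"x":-0.38,"y":-0.14,"z":-0.2,"ax":-0.017,"ay":0,"az":0},
  ],
)

```text
time_s: 10.83
ee_pos: [0.531, 0.1947, 0.2027]
eef_rot: [-0.676, 0.737, 0.001, 0.0]
force: [0.1, -0.7, -1.0]
opening: 0.0358
```

```bash
python3 go.py .562 .259 .08 -1.66
```

```text
grasp now [0.531  0.1947] 0.1333 yaw -1.658 open 0.0358 t 10.83 F [ 0.1 -0.7 -1. ] q [0.35 0.38 1.85 0.   0.91 2.  ]
shift [-0.133 -0.051  0.107] turn [0.002 0.003 0.004] dist 0.089 rows 3.0
```

jog_arm(
  plan=[
    {"jaw":0.2,"x":-0.06,"y":-0.02,"z":0,"ax":0,"ay":0,"az":0},
    {"jaw":0.2,"x":-0.1,"y":-0.04,"z":0.01,"ax":0,"ay":0,"az":0},
    {"jaw":0.2,"x":-0.125,"y":-0.05,"z":0.05,"ax":0,"ay":0,"az":0},
    {"jaw":0.2,"x":-0.133,"y":-0.051,"z":0.09,"ax":0,"ay":0,"az":0},
    {"jaw":0.2,"x":-0.133,"y":-0.051,"z":0.107,"ax":0,"ay":0,"az":0},
    {"jaw":0.2,"x":-0.133,"y":-0.051,"z":0.107,"ax":0,"ay":0,"az":0},
    {"jaw":0.2,"x":-0.133,"y":-0.051,"z":0.107,"ax":0,"ay":0,"az":0},
  ],
)

```text
time_s: 11.42
ee_pos: [0.5613, 0.2567, 0.1486]
eef_rot: [-0.676, 0.737, 0.001, -0.001]
force: [0.1, 0.3, -0.1]
opening: 0.0358
```

```bash
python3 go.py .562 .259 .036 -1.66
```

```text
grasp now [0.5613 0.2567] 0.0792 yaw -1.658 open 0.0358 t 11.42 F [ 0.1  0.3 -0.1] q [0.43 0.52 1.76 0.   0.86 2.08]
shift [-0.005 -0.001  0.086] turn [0.005 0.002 0.004] dist 0.043 rows 2.0
```

jog_arm(
  plan=[
    {"jaw":0.2,"x":-0.005,"y":-0.001,"z":0.03,"ax":0,"ay":0,"az":0},
    {"jaw":0.2,"x":-0.005,"y":-0.001,"z":0.06,"ax":0,"ay":0,"az":0},
    {"jaw":0.2,"x":-0.005,"y":-0.001,"z":0.08,"ax":0,"ay":0,"az":0},
    {"jaw":0.2,"x":-0.005,"y":-0.001,"z":0.086,"ax":0,"ay":0,"az":0},
    {"jaw":0.2,"x":-0.005,"y":-0.001,"z":0.088,"ax":0,"ay":0,"az":0},
    {"jaw":0.2,"x":-0.005,"y":-0.001,"z":0.088,"ax":0,"ay":0,"az":0},
  ],
)

```text
time_s: 11.92
ee_pos: [0.5627, 0.2596, 0.1052]
eef_rot: [-0.676, 0.737, 0.001, 0.0]
force: [-0.2, 0.2, -0.5]
opening: 0.0358
```

```bash
python3 go.py .562 .259 .035 -1.66
```

```text
grasp now [0.5627 0.2596] 0.0358 yaw -1.658 open 0.0358 t 11.92 F [-0.2  0.2 -0.5] q [0.43 0.58 1.78 0.   0.78 2.09]
shift [0.001 0.001 0.002] turn [0.002 0.004 0.003] dist 0.001 rows 1.0
```

jog_arm(
  plan=[
    {"jaw":0.2,"x":0,"y":0,"z":0.002,"ax":0,"ay":0,"az":0},
    {"jaw":0.2,"x":0,"y":0,"z":0.002,"ax":0,"ay":0,"az":0},
    {"jaw":0.45,"x":0,"y":0,"z":0.002,"ax":0,"ay":0,"az":0},
    {"jaw":0.55,"x":0,"y":0,"z":0.002,"ax":0,"ay":0,"az":0},
    {"jaw":0.6,"x":0,"y":0,"z":0.002,"ax":0,"ay":0,"az":0},
    {"jaw":0.6,"x":0,"y":0,"z":-0.02,"ax":0,"ay":0,"az":0},
    {"jaw":0.6,"x":0,"y":0,"z":-0.1,"ax":0,"ay":0,"az":0},
    {"jaw":0.7,"x":0,"y":0,"z":-0.18,"ax":0,"ay":0,"az":0},
    {"jaw":0.8,"x":0,"y":0,"z":-0.25,"ax":0,"ay":0,"az":0},
    {"jaw":0.8,"x":0,"y":0,"z":-0.25,"ax":0,"ay":0,"az":0},
  ],
)

```text
time_s: 12.75
ee_pos: [0.5658, 0.2611, 0.2377]
eef_rot: [-0.676, 0.737, -0.001, 0.006]
force: [1.8, -0.6, 1.4]
opening: 0.0726
```

```bash
python3 - <<'E'
from h import *
for n in CM:
    im=camera(n); cv2.imwrite(f"pics/{n}2.png",cv2.convertScaleAbs(im[:,:,::-1],alpha=1.5))
s=get('dropper')
if s: print(fit('dropper',[.562,.259,0],s,z=.003))
E
python3 go.py .4761 .4372 .16 -1.66
```

```text
dropper top [(0.42, [167, 208, 175, 214])]
dropper scene []
([np.float64(0.5462), np.float64(0.2529), 0], np.float64(0.273))
grasp now [0.562  0.2593] 0.1594 yaw -1.658 open 0.0733 t 12.95 F [-0.4 -0.4 -0.3] q [0.43 0.42 1.71 0.   1.01 2.09]
shift [-0.339  0.202 -0.   ] turn [0.005 0.002 0.004] dist 0.198 rows 5.0
```

View pics/scene2.png

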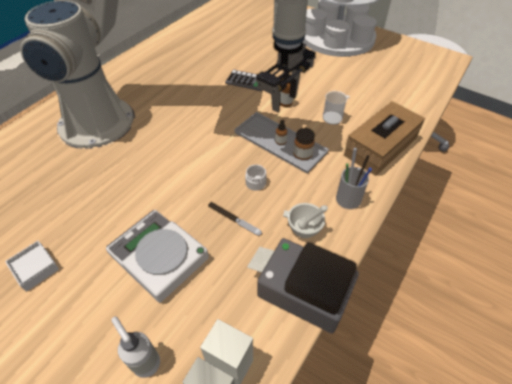

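jog_arm(
  plan=[
    {"jaw":0.85,"x":-0.06,"y":0.035,"z":0,"ax":0,"ay":0,"az":0},
    {"jaw":0.85,"x":-0.13,"y":0.08,"z":0,"ax":0,"ay":0,"az":0},
    {"jaw":0.85,"x":-0.2,"y":0.12,"z":0,"ax":0,"ay":0,"az":0},
    {"jaw":0.85,"x":-0.27,"y":0.16,"z":0,"ax":0,"ay":0,"az":0},
    {"jaw":0.85,"x":-0.31,"y":0.185,"z":0,"ax":0,"ay":0,"az":0},
    {"jaw":0.85,"x":-0.339,"y":0.202,"z":0,"ax":0,"ay":0,"az":0},
    {"jaw":0.85,"x":-0.339,"y":0.202,"z":0,"ax":0,"ay":0,"az":0},
    {"jaw":0.85,"x":-0.339,"y":0.202,"z":0,"ax":0,"ay":0,"az":0},
  ],
  grip_force=22,
)

```text
time_s: 13.62
ee_pos: [0.4757, 0.4372, 0.228]
eef_rot: [-0.676, 0.737, 0.001, -0.001]
force: [0.3, -0.9, 0.2]
opening: 0.0779
```

```bash
python3 go.py .4761 .4372 .054 -1.66
```

```text
grasp now [0.4757 0.4372] 0.1586 yaw -1.656 open 0.0779 t 13.62 F [ 0.3 -0.9  0.2] q [0.74 0.46 1.65 0.   1.04 2.4 ]
shift [-0.    -0.001  0.209] turn [ 0.006 -0.001  0.008] dist 0.105 rows 3.0
```

jog_arm(
  plan=[
    {"jaw":0.85,"x":0,"y":0,"z":0.03,"ax":0,"ay":0,"az":0},
    {"jaw":0.85,"x":0,"y":0,"z":0.09,"ax":0,"ay":0,"az":0},
    {"jaw":0.85,"x":0,"y":0,"z":0.15,"ax":0,"ay":0,"az":0},
    {"jaw":0.85,"x":0,"y":0,"z":0.19,"ax":0,"ay":0,"az":0},
    {"jaw":0.85,"x":0,"y":0,"z":0.208,"ax":0,"ay":0,"az":0},
    {"jaw":0.7,"x":0,"y":0,"z":0.208,"ax":0,"ay":0,"az":0},
    {"jaw":0.55,"x":0,"y":0,"z":0.208,"ax":0,"ay":0,"az":0},
    {"jaw":0.3,"x":0,"y":0,"z":0.208,"ax":0,"ay":0,"az":0},
    {"jaw":0.3,"x":0,"y":0,"z":0.208,"ax":0,"ay":0,"az":0},
    {"jaw":0.3,"x":0,"y":0,"z":0.208,"ax":0,"ay":0,"az":0},
  ],
  grip_force=22,
)

```text
time_s: 14.45
ee_pos: [0.4772, 0.4378, 0.1273]
eef_rot: [-0.676, 0.737, 0.001, 0.001]
force: [-0.9, -3.7, 3.2]
opening: 0.0469
```

jog_arm(
  plan=[
    {"jaw":0.3,"x":0,"y":0,"z":0,"ax":0,"ay":0,"az":0},
    {"jaw":0.3,"x":0,"y":0,"z":-0.01,"ax":0,"ay":0,"az":0},
    {"jaw":0.3,"x":0,"y":0,"z":-0.05,"ax":0,"ay":0,"az":0},
    {"jaw":0.3,"x":0,"y":0,"z":-0.1,"ax":0,"ay":0,"az":0},
    {"jaw":0.3,"x":0,"y":0,"z":-0.13,"ax":0,"ay":0,"az":0},
    {"jaw":0.3,"x":0,"y":0,"z":-0.14,"ax":0,"ay":0,"az":0},
    {"jaw":0.3,"x":0,"y":0,"z":-0.14,"ax":0,"ay":0,"az":0},
  ],
)

```text
time_s: 15.03
ee_pos: [0.4771, 0.4378, 0.1975]
eef_rot: [-0.676, 0.737, 0.001, 0.002]
force: [0.4, 0.6, -1.9]
opening: 0.0453
```

```bash
python3 go.py .4763 .2665 .12 -1.66
```

```text
grasp now [0.4771 0.4378] 0.1281 yaw -1.658 open 0.0453 t 15.03 F [ 0.4  0.6 -1.9] q [0.74 0.49 1.67 0.   0.97 2.4 ]
shift [ 0.342 -0.028  0.015] turn [-0.001  0.007  0.004] dist 0.172 rows 5.0
```

jog_arm(
  plan=[
    {"jaw":0.3,"x":0.02,"y":0,"z":0,"ax":0,"ay":0,"az":0},
    {"jaw":0.3,"x":0.07,"y":-0.006,"z":0,"ax":0,"ay":0,"az":0},
    {"jaw":0.3,"x":0.13,"y":-0.01,"z":0,"ax":0,"ay":0,"az":0},
    {"jaw":0.3,"x":0.19,"y":-0.016,"z":0,"ax":0,"ay":0,"az":0},
    {"jaw":0.3,"x":0.25,"y":-0.02,"z":0,"ax":0,"ay":0,"az":0},
    {"jaw":0.3,"x":0.3,"y":-0.025,"z":0,"ax":0,"ay":0,"az":0},
    {"jaw":0.3,"x":0.33,"y":-0.028,"z":0.02,"ax":0,"ay":0,"az":0},
    {"jaw":0.3,"x":0.342,"y":-0.028,"z":0.06,"ax":0,"ay":0,"az":0},
    {"jaw":0.3,"x":0.342,"y":-0.028,"z":0.08,"ax":0,"ay":0,"az":0},
    {"jaw":0.3,"x":0.342,"y":-0.028,"z":0.08,"ax":0,"ay":0,"az":0},
  ],
)

```text
time_s: 15.87
ee_pos: [0.4738, 0.2643, 0.1526]
eef_rot: [-0.675, 0.738, 0.002, -0.003]
force: [-0.7, 0.3, -1.9]
opening: 0.0454
```

jog_arm(
  plan=[
    {"jaw":0.3,"x":0,"y":0,"z":0,"ax":0,"ay":0,"az":0},
    {"jaw":0.3,"x":0,"y":0,"z":0,"ax":0,"ay":0,"az":0},
    {"jaw":0.3,"x":0,"y":0,"z":0,"ax":0,"ay":0,"az":0},
  ],
)

```text
time_s: 16.12
ee_pos: [0.4761, 0.2666, 0.1561]
eef_rot: [-0.676, 0.737, 0.001, 0.001]
force: [0.3, 0.2, -2.9]
opening: 0.0456
```

```bash
python3 go.py .4763 .2665 .0605 -1.66
```

```text
grasp now [0.4761 0.2666] 0.0867 yaw -1.657 open 0.0456 t 16.12 F [ 0.3  0.2 -2.9] q [0.51 0.42 1.92 0.   0.8  2.16]
shift [ 0.    -0.001  0.052] turn [0.001 0.004 0.006] dist 0.026 rows 1.0
```

jog_arm(
  plan=[
    {"jaw":0.3,"x":0,"y":0,"z":0.02,"ax":0,"ay":0,"az":0},
    {"jaw":0.3,"x":0,"y":0,"z":0.035,"ax":0,"ay":0,"az":0},
    {"jaw":0.3,"x":0,"y":0,"z":0.045,"ax":0,"ay":0,"az":0},
    {"jaw":0.3,"x":0,"y":0,"z":0.05,"ax":0,"ay":0,"az":0},
    {"jaw":0.3,"x":0,"y":0,"z":0.05,"ax":0,"ay":0,"az":0},
    {"jaw":0.3,"x":0,"y":0,"z":0.05,"ax":0,"ay":0,"az":0},
    {"jaw":0.3,"x":0,"y":0,"z":0.05,"ax":0,"ay":0,"az":0},
  ],
)

```text
time_s: 16.7
ee_pos: [0.4757, 0.2659, 0.1304]
eef_rot: [-0.676, 0.737, 0.001, 0.0]
force: [-0.3, -0.8, -1.9]
opening: 0.0452
```

```bash
python3 go.py .4763 .2665 .0605 -1.66
```

```text
grasp now [0.4757 0.2659] 0.061 yaw -1.658 open 0.0452 t 16.7 F [-0.3 -0.8 -1.9] q [0.51 0.46 1.93 0.   0.75 2.16]
shift [-0.001 -0.001  0.001] turn [0.003 0.003 0.004] dist 0.001 rows 1.0
```

jog_arm(
  plan=[
    {"jaw":0.3,"x":0,"y":0,"z":0.001,"ax":0,"ay":0,"az":0},
    {"jaw":0.3,"x":0,"y":0,"z":0.002,"ax":0,"ay":0,"az":0},
    {"jaw":0.3,"x":0,"y":0,"z":0.003,"ax":0,"ay":0,"az":0},
    {"jaw":0.3,"x":0,"y":0,"z":0.003,"ax":0,"ay":0,"az":0},
  ],
)

```text
time_s: 17.03
ee_pos: [0.4758, 0.2659, 0.1299]
eef_rot: [-0.676, 0.737, 0.001, 0.0]
force: [-3.1, -2.1, 10.4]
opening: 0.0451
```

```bash
python3 go.py .4763 .2665 .0605 -1.66
```

```text
grasp now [0.4758 0.2659] 0.0605 yaw -1.658 open 0.0451 t 17.03 F [-3.1 -2.1 10.4] q [0.51 0.46 1.93 0.   0.75 2.16]
shift [-0.001 -0.001  0.   ] turn [0.002 0.004 0.004] dist 0.001 rows 1.0
```

Contact on the tray floor; release.

jog_arm(
  plan=[
    {"jaw":0.3,"x":0,"y":0,"z":-0.001,"ax":0,"ay":0,"az":0},
    {"jaw":0.55,"x":0,"y":0,"z":-0.001,"ax":0,"ay":0,"az":0},
    {"jaw":0.65,"x":0,"y":0,"z":-0.001,"ax":0,"ay":0,"az":0},
    {"jaw":0.8,"x":0,"y":0,"z":-0.001,"ax":0,"ay":0,"az":0},
    {"jaw":0.8,"x":0,"y":0,"z":-0.02,"ax":0,"ay":0,"az":0},
    {"jaw":0.8,"x":0,"y":0,"z":-0.07,"ax":0,"ay":0,"az":0},
    {"jaw":0.8,"x":0,"y":0,"z":-0.13,"ax":0,"ay":0,"az":0},
    {"jaw":0.8,"x":0,"y":0,"z":-0.19,"ax":0,"ay":0,"az":0},
    {"jaw":0.8,"x":0,"y":0,"z":-0.23,"ax":0,"ay":0,"az":0},
    {"jaw":0.8,"x":0,"y":0,"z":-0.23,"ax":0,"ay":0,"az":0},
  ],
)

```text
time_s: 17.87
ee_pos: [0.4777, 0.2667, 0.2491]
eef_rot: [-0.676, 0.737, 0.0, 0.004]
force: [0.4, 0.6, 0.8]
opening: 0.0738
```

```bash
python3 go.py .583 -.0615 .14 -1.585
```

```text
grasp now [0.4777 0.2667] 0.1797 yaw -1.658 open 0.0738 t 17.87 F [0.4 0.6 0.8] q [0.51 0.29 1.86 0.   0.99 2.16]
shift [ 0.636 -0.266  0.077] turn [-0.01   0.011 -0.139] dist 0.347 rows 9.0
```

jog_arm(
  plan=[
    {"jaw":0.6,"x":0.06,"y":-0.025,"z":0,"ax":0,"ay":0,"az":-0.02},
    {"jaw":0.5,"x":0.13,"y":-0.055,"z":0,"ax":0,"ay":0,"az":-0.06},
    {"jaw":0.5,"x":0.2,"y":-0.085,"z":0,"ax":0,"ay":0,"az":-0.1},
    {"jaw":0.5,"x":0.28,"y":-0.115,"z":0,"ax":0,"ay":0,"az":-0.139},
    {"jaw":0.5,"x":0.35,"y":-0.145,"z":0.02,"ax":0,"ay":0,"az":-0.139},
    {"jaw":0.5,"x":0.42,"y":-0.175,"z":0.04,"ax":0,"ay":0,"az":-0.139},
    {"jaw":0.5,"x":0.49,"y":-0.205,"z":0.06,"ax":0,"ay":0,"az":-0.139},
    {"jaw":0.5,"x":0.56,"y":-0.235,"z":0.075,"ax":0,"ay":0,"az":-0.139},
    {"jaw":0.5,"x":0.61,"y":-0.255,"z":0.077,"ax":0,"ay":0,"az":-0.139},
    {"jaw":0.5,"x":0.636,"y":-0.266,"z":0.077,"ax":0,"ay":0,"az":-0.139},
  ],
  grip_force=15,
)

```text
time_s: 18.7
ee_pos: [0.5807, -0.0656, 0.2039]
eef_rot: [-0.701, 0.713, 0.001, -0.0]
force: [-1.1, 0.1, 0.3]
opening: 0.0459
```

```bash
python3 - <<'E'
from h import *
for n in CM:
    im=camera(n); cv2.imwrite(f"pics/{n}3.png",cv2.convertScaleAbs(im[:,:,::-1],alpha=1.5))
s=get('bottle')
if s: print(fit('bottle',[.476,.266,0],s,z=.003))
s=get('dropper')
if s: print(fit('dropper',[.562,.259,0],s,z=.003))
E
python3 go.py .582 -.062 .06 -1.585
```

```text
bottle top [(0.54, [156, 227, 177, 243])]
bottle scene [(0.8, [253, 99, 266, 138])]
([np.float64(0.4749), np.float64(0.2658), 0], np.float64(0.947))
dropper top []
dropper scene [(0.74, [275, 120, 284, 147]), (0.74, [240, 118, 326, 175])]
([np.float64(0.564), np.float64(0.2598), 0], np.float64(0.882))
grasp now [ 0.5802 -0.0613] 0.1356 yaw -1.584 open 0.046 t 19.0 F [ 0.3 -0.1 -0.5] q [-0.11  0.4   1.81  0.    0.94  1.47]
shift [ 0.002 -0.004  0.151] turn [0.003 0.004 0.002] dist 0.076 rows 2.0
```

View pics/top3.png

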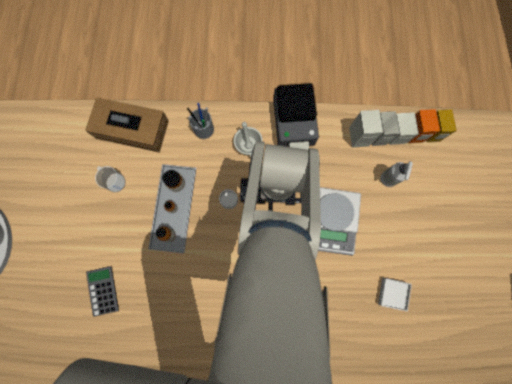

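jog_arm(
  plan=[
    {"jaw":0.5,"x":0.002,"y":-0.004,"z":0.03,"ax":0,"ay":0,"az":0},
    {"jaw":0.5,"x":0.002,"y":-0.004,"z":0.09,"ax":0,"ay":0,"az":0},
    {"jaw":0.5,"x":0.002,"y":-0.004,"z":0.15,"ax":0,"ay":0,"az":0},
    {"jaw":0.5,"x":0.002,"y":-0.004,"z":0.19,"ax":0,"ay":0,"az":0},
    {"jaw":0.5,"x":0.002,"y":-0.004,"z":0.21,"ax":0,"ay":0,"az":0},
    {"jaw":0.5,"x":0.002,"y":-0.004,"z":0.218,"ax":0,"ay":0,"az":0},
    {"jaw":0.5,"x":0.002,"y":-0.004,"z":0.22,"ax":0,"ay":0,"az":0},
    {"jaw":0.5,"x":0.002,"y":-0.004,"z":0.22,"ax":0,"ay":0,"az":0},
  ],
)

```text
time_s: 19.67
ee_pos: [0.5831, -0.063, 0.0957]
eef_rot: [-0.702, 0.712, 0.001, 0.001]
force: [-1.1, -0.1, 0.1]
opening: 0.0457
```

```bash
python3 go.py .582 -.062 .021 -1.585
```

```text
grasp now [ 0.5831 -0.063 ] 0.0263 yaw -1.584 open 0.0457 t 19.67 F [-1.1 -0.1  0.1] q [-0.11  0.56  1.85  0.    0.73  1.47]
shift [-0.002  0.002  0.011] turn [-0.     0.003  0.001] dist 0.006 rows 1.0
```

jog_arm(
  plan=[
    {"jaw":0.5,"x":-0.002,"y":0.002,"z":0.006,"ax":0,"ay":0,"az":0},
    {"jaw":0.5,"x":-0.002,"y":0.002,"z":0.01,"ax":0,"ay":0,"az":0},
    {"jaw":0.4,"x":-0.002,"y":0.002,"z":0.01,"ax":0,"ay":0,"az":0},
    {"jaw":0.3,"x":-0.002,"y":0.002,"z":0.01,"ax":0,"ay":0,"az":0},
    {"jaw":0.2,"x":-0.002,"y":0.002,"z":0.01,"ax":0,"ay":0,"az":0},
    {"jaw":0,"x":-0.002,"y":0.002,"z":0.01,"ax":0,"ay":0,"az":0},
    {"jaw":0,"x":-0.002,"y":0.002,"z":0.01,"ax":0,"ay":0,"az":0},
    {"jaw":0,"x":-0.002,"y":0.002,"z":0.01,"ax":0,"ay":0,"az":0},
  ],
  grip_force=15,
)

```text
time_s: 20.33
ee_pos: [0.5816, -0.0625, 0.09]
eef_rot: [-0.702, 0.712, 0.001, 0.0]
force: [0.6, 0.3, 1.4]
opening: 0.0155
```

```bash
python3 go.py .582 -.062 .021 -1.585
```

```text
grasp now [ 0.5816 -0.0625] 0.0206 yaw -1.585 open 0.0155 t 20.33 F [0.6 0.3 1.4] q [-0.11  0.57  1.86  0.    0.72  1.47]
shift [-0.001 -0.001 -0.001] turn [ 0.002  0.003 -0.   ] dist 0.001 rows 1.0
```

jog_arm(
  plan=[
    {"jaw":0,"x":0,"y":0,"z":-0.02,"ax":0,"ay":0,"az":0},
    {"jaw":0,"x":0,"y":0,"z":-0.07,"ax":0,"ay":0,"az":0},
    {"jaw":0,"x":0,"y":0,"z":-0.13,"ax":0,"ay":0,"az":-0.1},
    {"jaw":0,"x":0,"y":0,"z":-0.19,"ax":0,"ay":0,"az":-0.25},
    {"jaw":0,"x":0,"y":0.03,"z":-0.24,"ax":0,"ay":0,"az":-0.4},
    {"jaw":0,"x":0,"y":0.06,"z":-0.26,"ax":0,"ay":0,"az":-0.55},
    {"jaw":0,"x":0,"y":0.1,"z":-0.26,"ax":0,"ay":0,"az":-0.7},
    {"jaw":0,"x":0,"y":0.14,"z":-0.26,"ax":0,"ay":0,"az":-0.85},
    {"jaw":0,"x":0,"y":0.17,"z":-0.26,"ax":0,"ay":0,"az":-0.95},
    {"jaw":0,"x":0,"y":0.18,"z":-0.26,"ax":0,"ay":0,"az":-1},
  ],
)

```text
time_s: 21.17
ee_pos: [0.4892, -0.0612, 0.2205]
eef_rot: [0.863, -0.505, -0.002, -0.0]
force: [0.8, 0.1, -0.4]
opening: 0.0159
```

```bash
python3 go.py .388 -.2756 .15 -.129
```

```text
grasp now [ 0.4892 -0.0612] 0.1511 yaw -1.059 open 0.0159 t 21.17 F [ 0.8  0.1 -0.4] q [-0.13  0.25  1.99  0.    0.91  0.93]
shift [0.274 0.387 0.002] turn [-0.     0.006 -1.775] dist 0.237 rows 8.0
```

jog_arm(
  plan=[
    {"jaw":0,"x":0.02,"y":0.03,"z":0,"ax":0,"ay":0,"az":-0.1},
    {"jaw":0,"x":0.05,"y":0.07,"z":0,"ax":0,"ay":0,"az":-0.25},
    {"jaw":0,"x":0.08,"y":0.11,"z":0,"ax":0,"ay":0,"az":-0.4},
    {"jaw":0,"x":0.11,"y":0.16,"z":0,"ax":0,"ay":0,"az":-0.55},
    {"jaw":0,"x":0.14,"y":0.2,"z":0,"ax":0,"ay":0,"az":-0.7},
    {"jaw":0,"x":0.17,"y":0.24,"z":0,"ax":0,"ay":0,"az":-0.85},
    {"jaw":0,"x":0.19,"y":0.27,"z":0,"ax":0,"ay":0,"az":-0.95},
    {"jaw":0,"x":0.2,"y":0.28,"z":0,"ax":0,"ay":0,"az":-1},
    {"jaw":0,"x":0.2,"y":0.28,"z":0,"ax":0,"ay":0,"az":-1},
  ],
)

```text
time_s: 21.92
ee_pos: [0.4176, -0.2183, 0.2204]
eef_rot: [0.964, -0.266, -0.0, -0.001]
force: [0.1, -0.1, -0.9]
opening: 0.0162
```

```bash
python3 go.py .388 -.2756 .1 -.129
```

```text
grasp now [ 0.4176 -0.2183] 0.151 yaw -0.539 open 0.0162 t 21.92 F [ 0.1 -0.1 -0.9] q [-0.49  0.22  2.03  0.    0.89  0.05]
shift [0.008 0.129 0.102] turn [-0.002  0.002 -0.783] dist 0.082 rows 4.0
```

jog_arm(
  plan=[
    {"jaw":0,"x":0.003,"y":0.03,"z":0,"ax":0,"ay":0,"az":-0.15},
    {"jaw":0,"x":0.005,"y":0.06,"z":0,"ax":0,"ay":0,"az":-0.3},
    {"jaw":0,"x":0.007,"y":0.09,"z":0.01,"ax":0,"ay":0,"az":-0.45},
    {"jaw":0,"x":0.008,"y":0.115,"z":0.04,"ax":0,"ay":0,"az":-0.6},
    {"jaw":0,"x":0.008,"y":0.129,"z":0.07,"ax":0,"ay":0,"az":-0.72},
    {"jaw":0,"x":0.008,"y":0.129,"z":0.09,"ax":0,"ay":0,"az":-0.783},
    {"jaw":0,"x":0.008,"y":0.129,"z":0.102,"ax":0,"ay":0,"az":-0.783},
    {"jaw":0,"x":0.008,"y":0.129,"z":0.102,"ax":0,"ay":0,"az":-0.783},
    {"jaw":0,"x":0.008,"y":0.129,"z":0.102,"ax":0,"ay":0,"az":-0.783},
  ],
)

```text
time_s: 22.67
ee_pos: [0.3888, -0.2739, 0.1689]
eef_rot: [0.998, -0.065, -0.001, -0.001]
force: [0.2, 0.2, 0.1]
opening: 0.016
```

```bash
python3 go.py .388 -.2756 .021 -.129;  python3 - <<'E'
from h import *
for n in CM:
    im=camera(n); cv2.imwrite(f"pics/{n}4.png",cv2.convertScaleAbs(im[:,:,::-1],alpha=1.5))
E
```

```text
grasp now [ 0.3888 -0.2739] 0.0995 yaw -0.129 open 0.016 t 22.67 F [0.2 0.2 0.1] q [-0.62  0.31  2.06  0.    0.77 -0.49]
shift [-0.001  0.004  0.157] turn [-0.004  0.003 -0.   ] dist 0.079 rows 2.0
```

View pics/scene4.png

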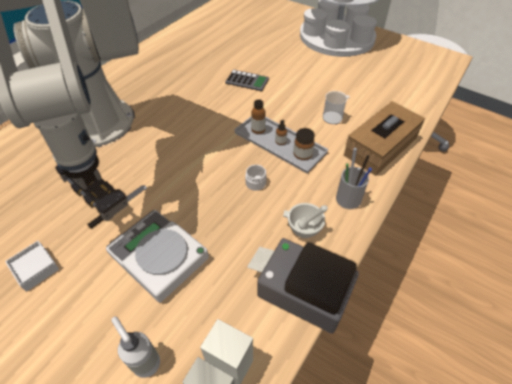

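jog_arm(
  plan=[
    {"jaw":0,"x":-0.001,"y":0.001,"z":0.03,"ax":0,"ay":0,"az":0},
    {"jaw":0,"x":-0.001,"y":0.002,"z":0.08,"ax":0,"ay":0,"az":0},
    {"jaw":0,"x":-0.001,"y":0.004,"z":0.12,"ax":0,"ay":0,"az":0},
    {"jaw":0,"x":-0.001,"y":0.004,"z":0.14,"ax":0,"ay":0,"az":0},
    {"jaw":0,"x":-0.001,"y":0.004,"z":0.15,"ax":0,"ay":0,"az":0},
    {"jaw":0,"x":-0.001,"y":0.004,"z":0.153,"ax":0,"ay":0,"az":0},
    {"jaw":0,"x":-0.001,"y":0.004,"z":0.153,"ax":0,"ay":0,"az":0},
  ],
)

```text
time_s: 23.35
ee_pos: [0.388, -0.2762, 0.0926]
eef_rot: [0.998, -0.064, -0.0, -0.001]
force: [0.2, -0.3, -0.3]
opening: 0.0159
```

```bash
python3 go.py .388 -.2756 .021 -.129
```

```text
grasp now [ 0.388  -0.2762] 0.0232 yaw -0.128 open 0.0159 t 23.35 F [ 0.2 -0.3 -0.3] q [-0.62  0.45  2.09  0.    0.6  -0.5 ]
shift [-0.    -0.001  0.004] turn [-0.003  0.002  0.002] dist 0.002 rows 1.0
```

Lower the last 2 mm, open slightly.

jog_arm(
  plan=[
    {"jaw":0,"x":0,"y":0,"z":0.002,"ax":0,"ay":0,"az":0},
    {"jaw":0,"x":0,"y":0,"z":0.004,"ax":0,"ay":0,"az":0},
    {"jaw":0,"x":0,"y":0,"z":0.004,"ax":0,"ay":0,"az":0},
    {"jaw":0.25,"x":0,"y":0,"z":0.004,"ax":0,"ay":0,"az":0},
    {"jaw":0.26,"x":0,"y":0,"z":0.004,"ax":0,"ay":0,"az":0},
    {"jaw":0.26,"x":0,"y":0,"z":0,"ax":0,"ay":0,"az":0},
    {"jaw":0.26,"x":0,"y":0,"z":-0.04,"ax":0,"ay":0,"az":0},
    {"jaw":0.26,"x":0,"y":0,"z":-0.1,"ax":0,"ay":0,"az":0},
    {"jaw":0.26,"x":0,"y":0,"z":-0.17,"ax":0,"ay":0,"az":0},
    {"jaw":0.26,"x":0,"y":0,"z":-0.23,"ax":0,"ay":0,"az":0},
  ],
)

```text
time_s: 24.18
ee_pos: [0.3876, -0.2762, 0.209]
eef_rot: [0.998, -0.064, -0.001, -0.001]
force: [1.1, -0.1, 0.1]
opening: 0.0235
```

```bash
python3 go.py .5922 .0737 .14 -.65
```

```text
grasp now [ 0.3876 -0.2762] 0.1396 yaw -0.128 open 0.0235 t 24.18 F [ 1.1 -0.1  0.1] q [-0.62  0.25  2.03  0.    0.87 -0.5 ]
shift [ 0.317 -0.746 -0.   ] turn [-0.003  0.004  0.997] dist 0.405 rows 10.0
```

jog_arm(
  plan=[
    {"jaw":0.26,"x":0.02,"y":-0.04,"z":-0.02,"ax":0,"ay":0,"az":0},
    {"jaw":0.26,"x":0.05,"y":-0.11,"z":-0.03,"ax":0,"ay":0,"az":0},
    {"jaw":0.5,"x":0.08,"y":-0.18,"z":-0.03,"ax":0,"ay":0,"az":0},
    {"jaw":1,"x":0.11,"y":-0.26,"z":-0.03,"ax":0,"ay":0,"az":0},
    {"jaw":1,"x":0.14,"y":-0.33,"z":-0.03,"ax":0,"ay":0,"az":0},
    {"jaw":1,"x":0.17,"y":-0.4,"z":-0.03,"ax":0,"ay":0,"az":0},
    {"jaw":1,"x":0.2,"y":-0.47,"z":-0.03,"ax":0,"ay":0,"az":0},
    {"jaw":1,"x":0.23,"y":-0.54,"z":-0.03,"ax":0,"ay":0,"az":0},
    {"jaw":1,"x":0.26,"y":-0.61,"z":-0.02,"ax":0,"ay":0,"az":0},
    {"jaw":1,"x":0.28,"y":-0.66,"z":0,"ax":0,"ay":0,"az":0},
  ],
  grip_force=8,
)

```text
time_s: 25.02
ee_pos: [0.5708, 0.036, 0.2088]
eef_rot: [0.998, -0.063, 0.001, -0.001]
force: [0.2, -0.8, 0.1]
opening: 0.0752
```

```bash
python3 - <<'E'
from h import *
for n in CM:
    im=camera(n); cv2.imwrite(f"pics/{n}5.png",cv2.convertScaleAbs(im[:,:,::-1],alpha=1.5))
s=get('spatula')
if s: print(fit('spatula',[.3924,-.242,1.441],s,True))
E
python3 go.py .5922 .0737 .14 -
```

```text
spatula top [(0.48, [298, 259, 350, 270]), (0.22, [156, 225, 176, 243])]
spatula scene [(0.95, [96, 201, 150, 249])]
([np.float64(0.3918), np.float64(-0.2399), np.float64(1.433)], np.float64(0.803))
grasp now [0.5684 0.0336] 0.1378 yaw -0.126 open 0.0905 t 25.22 F [ 0.  -1.9  0.5] q [0.06 0.38 1.84 0.   0.93 0.18]
shift [ 0.037 -0.086 -0.004] turn [-0.002  0.005 -0.   ] dist 0.047 rows 2.0
```

View pics/scene5.png

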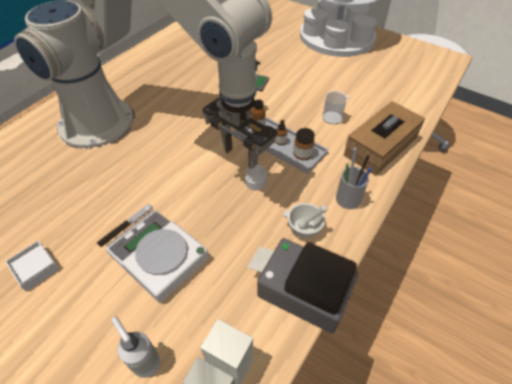

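jog_arm(
  plan=[
    {"jaw":1,"x":0.02,"y":-0.05,"z":0,"ax":0,"ay":0,"az":0},
    {"jaw":1,"x":0.037,"y":-0.086,"z":0,"ax":0,"ay":0,"az":0},
    {"jaw":1,"x":0.037,"y":-0.086,"z":0.02,"ax":0,"ay":0,"az":0},
    {"jaw":1,"x":0.037,"y":-0.086,"z":0.06,"ax":0,"ay":0,"az":0},
    {"jaw":1,"x":0.037,"y":-0.086,"z":0.1,"ax":0,"ay":0,"az":0},
    {"jaw":1,"x":0.037,"y":-0.086,"z":0.12,"ax":0,"ay":0,"az":0},
    {"jaw":1,"x":0.037,"y":-0.086,"z":0.12,"ax":0,"ay":0,"az":0},
    {"jaw":1,"x":0.037,"y":-0.086,"z":0.12,"ax":0,"ay":0,"az":0},
  ],
)

```text
time_s: 25.88
ee_pos: [0.5919, 0.0725, 0.1474]
eef_rot: [0.998, -0.064, -0.001, -0.001]
force: [-0.1, 0.6, 0.7]
opening: 0.0919
```

```bash
python3 go.py .5922 .0737 .024 -
```

```text
grasp now [0.5919 0.0725] 0.078 yaw -0.129 open 0.0919 t 25.88 F [-0.1  0.6  0.7] q [0.12 0.5  1.81 0.   0.84 0.25]
shift [ 0.001 -0.002  0.108] turn [-0.002  0.005 -0.   ] dist 0.054 rows 2.0
```

jog_arm(
  plan=[
    {"jaw":1,"x":0.001,"y":-0.002,"z":0.03,"ax":0,"ay":0,"az":0},
    {"jaw":1,"x":0.001,"y":-0.002,"z":0.07,"ax":0,"ay":0,"az":0},
    {"jaw":1,"x":0.001,"y":-0.002,"z":0.095,"ax":0,"ay":0,"az":0},
    {"jaw":1,"x":0.001,"y":-0.002,"z":0.107,"ax":0,"ay":0,"az":0},
    {"jaw":0.85,"x":0.001,"y":-0.002,"z":0.107,"ax":0,"ay":0,"az":0},
    {"jaw":0.75,"x":0.001,"y":-0.002,"z":0.107,"ax":0,"ay":0,"az":0},
    {"jaw":0.65,"x":0.001,"y":-0.002,"z":0.107,"ax":0,"ay":0,"az":0},
    {"jaw":0.5,"x":0.001,"y":-0.002,"z":0.107,"ax":0,"ay":0,"az":0},
    {"jaw":0.5,"x":0.001,"y":-0.002,"z":0.107,"ax":0,"ay":0,"az":0},
    {"jaw":0.5,"x":0.001,"y":-0.002,"z":0.107,"ax":0,"ay":0,"az":0},
  ],
  grip_force=8,
)

```text
time_s: 26.72
ee_pos: [0.5935, 0.0747, 0.0948]
eef_rot: [0.998, -0.064, -0.0, -0.001]
force: [-0.3, -0.4, 2.6]
opening: 0.0598
```

```bash
python3 go.py .554 -.2632 .16 -
```

```text
grasp now [0.5935 0.0747] 0.0254 yaw -0.128 open 0.0598 t 26.72 F [-0.3 -0.4  2.6] q [0.12 0.57 1.83 0.   0.74 0.25]
shift [ 0.008  0.68  -0.271] turn [-0.004  0.001 -0.   ] dist 0.366 rows 9.0
```

jog_arm(
  plan=[
    {"jaw":0.5,"x":0,"y":0,"z":-0.02,"ax":0,"ay":0,"az":0},
    {"jaw":0.5,"x":0,"y":0,"z":-0.07,"ax":0,"ay":0,"az":0},
    {"jaw":0.5,"x":0,"y":0,"z":-0.13,"ax":0,"ay":0,"az":0},
    {"jaw":0.5,"x":0,"y":0.02,"z":-0.19,"ax":0,"ay":0,"az":0},
    {"jaw":0.5,"x":0,"y":0.06,"z":-0.23,"ax":0,"ay":0,"az":0},
    {"jaw":0.5,"x":0,"y":0.12,"z":-0.26,"ax":0,"ay":0,"az":0},
    {"jaw":0.5,"x":0,"y":0.18,"z":-0.27,"ax":0,"ay":0,"az":0},
    {"jaw":0.5,"x":0,"y":0.24,"z":-0.27,"ax":0,"ay":0,"az":0},
    {"jaw":0.5,"x":0,"y":0.3,"z":-0.27,"ax":0,"ay":0,"az":0},
    {"jaw":0.5,"x":0,"y":0.36,"z":-0.27,"ax":0,"ay":0,"az":0},
  ],
)

```text
time_s: 27.55
ee_pos: [0.5699, -0.1055, 0.2299]
eef_rot: [0.998, -0.064, -0.0, -0.001]
force: [0.1, 0.2, -0.7]
opening: 0.0596
```

jog_arm(
  plan=[
    {"jaw":0.5,"x":0.001,"y":0.06,"z":0,"ax":0,"ay":0,"az":0},
    {"jaw":0.5,"x":0.003,"y":0.12,"z":0,"ax":0,"ay":0,"az":0},
    {"jaw":0.5,"x":0.005,"y":0.18,"z":0,"ax":0,"ay":0,"az":0},
    {"jaw":0.5,"x":0.008,"y":0.23,"z":0,"ax":0,"ay":0,"az":0},
    {"jaw":0.5,"x":0.008,"y":0.27,"z":0,"ax":0,"ay":0,"az":0},
    {"jaw":0.5,"x":0.008,"y":0.3,"z":0,"ax":0,"ay":0,"az":0},
    {"jaw":0.5,"x":0.008,"y":0.32,"z":0,"ax":0,"ay":0,"az":0},
    {"jaw":0.5,"x":0.008,"y":0.32,"z":0,"ax":0,"ay":0,"az":0},
    {"jaw":0.5,"x":0.008,"y":0.32,"z":0,"ax":0,"ay":0,"az":0},
  ],
)

```text
time_s: 28.3
ee_pos: [0.5537, -0.2631, 0.2286]
eef_rot: [0.998, -0.064, -0.001, -0.001]
force: [0.4, 0.4, -0.4]
opening: 0.0593
```

```bash
python3 go.py .554 -.2632 .092 -
```

```text
grasp now [ 0.5537 -0.2631] 0.1592 yaw -0.129 open 0.0593 t 28.3 F [ 0.4  0.4 -0.4] q [-0.45  0.41  1.72  0.    1.01 -0.32]
shift [0.001 0.    0.134] turn [-0.004  0.003 -0.   ] dist 0.067 rows 2.0
```

jog_arm(
  plan=[
    {"jaw":0.5,"x":0.001,"y":0,"z":0.03,"ax":0,"ay":0,"az":0},
    {"jaw":0.5,"x":0.001,"y":0,"z":0.07,"ax":0,"ay":0,"az":0},
    {"jaw":0.5,"x":0.001,"y":0,"z":0.1,"ax":0,"ay":0,"az":0},
    {"jaw":0.5,"x":0.001,"y":0,"z":0.125,"ax":0,"ay":0,"az":0},
    {"jaw":0.5,"x":0.001,"y":0,"z":0.134,"ax":0,"ay":0,"az":0},
    {"jaw":0.5,"x":0.001,"y":0,"z":0.138,"ax":0,"ay":0,"az":0},
    {"jaw":0.5,"x":0.001,"y":0,"z":0.14,"ax":0,"ay":0,"az":0},
    {"jaw":0.5,"x":0.001,"y":0,"z":0.14,"ax":0,"ay":0,"az":0},
  ],
)

```text
time_s: 28.97
ee_pos: [0.5547, -0.2633, 0.1591]
eef_rot: [0.998, -0.064, -0.0, -0.001]
force: [0.0, 0.8, -0.2]
opening: 0.0598
```

```bash
python3 go.py .554 -.2632 .087 -
```

```text
grasp now [ 0.5547 -0.2633] 0.0897 yaw -0.128 open 0.0598 t 28.97 F [ 0.   0.8 -0.2] q [-0.45  0.5   1.77  0.    0.88 -0.32]
shift [-0.001  0.     0.005] turn [-0.003  0.001 -0.   ] dist 0.003 rows 1.0
```

jog_arm(
  plan=[
    {"jaw":0.5,"x":0,"y":0,"z":0.002,"ax":0,"ay":0,"az":0},
    {"jaw":0.5,"x":0,"y":0,"z":0.004,"ax":0,"ay":0,"az":0},
    {"jaw":0.5,"x":0,"y":0,"z":0.005,"ax":0,"ay":0,"az":0},
    {"jaw":0.5,"x":0,"y":0,"z":0.005,"ax":0,"ay":0,"az":0},
  ],
)

```text
time_s: 29.3
ee_pos: [0.5546, -0.2635, 0.1568]
eef_rot: [0.998, -0.064, -0.0, -0.001]
force: [-0.8, 0.9, 4.0]
opening: 0.0595
```

```bash
python3 go.py .554 -.2632 .087 -
```

```text
grasp now [ 0.5546 -0.2635] 0.0874 yaw -0.128 open 0.0595 t 29.3 F [-0.8  0.9  4. ] q [-0.45  0.5   1.77  0.    0.87 -0.32]
shift [-0.001 -0.001  0.001] turn [-0.003  0.001 -0.   ] dist 0.001 rows 1.0
```

Contact; release and rise.

jog_arm(
  plan=[
    {"jaw":0.75,"x":0,"y":0,"z":0,"ax":0,"ay":0,"az":0},
    {"jaw":0.85,"x":0,"y":0,"z":0,"ax":0,"ay":0,"az":0},
    {"jaw":1,"x":0,"y":0,"z":0,"ax":0,"ay":0,"az":0},
    {"jaw":1,"x":0,"y":0,"z":0,"ax":0,"ay":0,"az":0},
    {"jaw":1,"x":0,"y":0,"z":-0.03,"ax":0,"ay":0,"az":0},
    {"jaw":1,"x":0,"y":0,"z":-0.09,"ax":0,"ay":0,"az":0},
    {"jaw":1,"x":0,"y":0,"z":-0.16,"ax":0,"ay":0,"az":0},
    {"jaw":1,"x":0,"y":0,"z":-0.23,"ax":0,"ay":0,"az":0},
    {"jaw":1,"x":0,"y":0,"z":-0.3,"ax":0,"ay":0,"az":0},
    {"jaw":1,"x":0,"y":0,"z":-0.3,"ax":0,"ay":0,"az":0},
  ],
)

```text
time_s: 30.13
ee_pos: [0.5569, -0.2648, 0.3133]
eef_rot: [0.998, -0.064, 0.004, 0.001]
force: [1.5, -0.2, 0.6]
opening: 0.092
```

```bash
python3 go.py .2757 -.45 .25 -
```

```text
grasp now [ 0.5569 -0.2648] 0.2439 yaw -0.128 open 0.092 t 30.13 F [ 1.5 -0.2  0.6] q [-0.45  0.33  1.65  0.    1.16 -0.32]
shift [-0.51   0.439 -0.016] turn [ 0.003 -0.016 -0.   ] dist 0.337 rows 9.0
```

jog_arm(
  plan=[
    {"jaw":1,"x":-0.05,"y":0.04,"z":0,"ax":0,"ay":0,"az":0},
    {"jaw":1,"x":-0.1,"y":0.09,"z":0,"ax":0,"ay":0,"az":0},
    {"jaw":1,"x":-0.15,"y":0.14,"z":0,"ax":0,"ay":0,"az":0},
    {"jaw":1,"x":-0.2,"y":0.19,"z":0,"ax":0,"ay":0,"az":0},
    {"jaw":1,"x":-0.25,"y":0.24,"z":0,"ax":0,"ay":0,"az":0},
    {"jaw":1,"x":-0.3,"y":0.29,"z":0,"ax":0,"ay":0,"az":0},
    {"jaw":1,"x":-0.35,"y":0.34,"z":0,"ax":0,"ay":0,"az":0},
    {"jaw":1,"x":-0.4,"y":0.38,"z":0,"ax":0,"ay":0,"az":0},
    {"jaw":1,"x":-0.42,"y":0.4,"z":0,"ax":0,"ay":0,"az":0},
    {"jaw":1,"x":-0.42,"y":0.4,"z":0,"ax":0,"ay":0,"az":0},
  ],
)

```text
time_s: 30.97
ee_pos: [0.3182, -0.4366, 0.3056]
eef_rot: [0.998, -0.065, -0.001, -0.001]
force: [0.7, 0.3, 0.5]
opening: 0.0917
```

```bash
python3 - <<'E'
from h import *
for n in CM:
    im=camera(n); cv2.imwrite(f"pics/{n}6.png",cv2.convertScaleAbs(im[:,:,::-1],alpha=1.5))
B=(.554,-.263,-.13);T=(.562,.259,-.088)
def loc(f,p):
    c,s=np.cos(f[2]),np.sin(f[2]);d=np.array(p[:2])-f[:2]; return (np.array([[c,s],[-s,c]])@d).round(4)
for k,p,z,f in [('jar',(.647,.2515,0),.003,T),('dropper',(.562,.259,0),.003,T),('bottle',(.476,.266,0),.003,T),('pot',(.554,-.263,0),.062,B),('spatula',(.392,-.24,1.435),0,B),('mortar',(.787,.016,0),0,None),('beaker',(.645,.461,0),0,None)]:
    s=get(k)
    if s:
        r=fit(k,list(p),s,k=='spatula',z); print(r,loc(f,r[0]) if f else '')
E
```

```text
jar top [(0.82, [162, 171, 187, 191])]
jar scene []
([np.float64(0.6478), np.float64(0.2544), 0], np.float64(0.852)) [0.0859 0.003 ]
dropper top [(0.47, [164, 201, 177, 214]), (0.26, [297, 259, 352, 273])]
dropper scene [(0.82, [276, 117, 284, 147])]
([np.float64(0.5629), np.float64(0.2605), 0], np.float64(0.813)) [0.0008 0.0016]
bottle top [(0.58, [154, 225, 178, 239])]
bottle scene [(0.62, [251, 97, 267, 139])]
([np.float64(0.4749), np.float64(0.2641), 0], np.float64(0.901)) [-0.0872 -0.0026]
pot top [(0.64, [325, 200, 349, 221]), (0.54, [165, 202, 176, 216]), (0.43, [299, 185, 361, 254])]
pot scene [(0.57, [142, 229, 171, 259])]
([np.float64(0.5532), np.float64(-0.2638), 0], np.float64(0.926)) [-0.0007 -0.0009]
spatula top [(0.72, [235, 117, 259, 157]), (0.68, [299, 259, 352, 271])]
spatula scene [(0.88, [94, 202, 150, 252])]
([np.float64(0.3907), np.float64(-0.2396), np.float64(1.423)], np.float64(0.393)) [-0.165  0.002]
mortar top [(0.79, [233, 123, 260, 155])]
mortar scene [(0.71, [283, 202, 328, 238])]
([np.float64(0.7869), np.float64(0.0182), 0], np.float64(0.783)) 
beaker top [(0.96, [95, 167, 124, 195])]
beaker scene [(0.92, [325, 93, 348, 120]), (0.32, [141, 231, 173, 262])]
([np.float64(0.6451), np.float64(0.4606), 0], np.float64(0.881))
```

View pics/scene6.png

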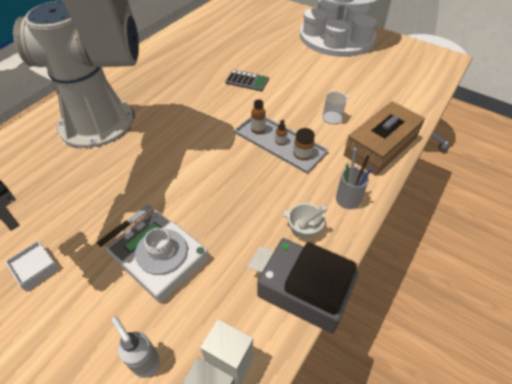

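View pics/top6.png

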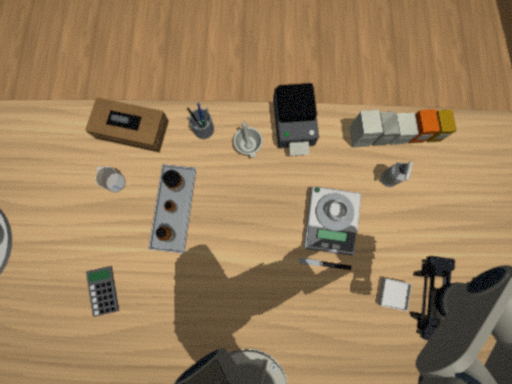

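```bash
python3 -c "
from cell import *
print(get_state()['dq'].round(3)); print(sign_off())"
```

```text
[-0.    -0.002  0.002  0.     0.003 -0.001]
the job is handed in; nothing more can be done
None
```

The bench is set out and the job is handed in at about 31–32 s of the 122 s. `sign_off` gives no verdict, so what follows rests on my own last check from the two cameras.

| Item | Position found | Allowed |
|---|---|---|
| Jar | 86 mm past the tray's middle, 3 mm off its centre line | 65–115 mm, within 18 mm |
| Dropper bottle | 1 mm past the middle, 2 mm off the line | within 18 mm both ways |
| Bottle | 87 mm before the middle, 3 mm off the line | 65–120 mm, within 18 mm |
| Pot | about 1 mm from the pan's centre | within 15 mm |
| Spatula | centre 165 mm before the pan's centre (40 mm from the balance front), 2 mm off centre, about parallel to the front | 133–185 mm, within 25 mm, within 0.2 rad |

- **Containers and bystanders:** All the containers look upright in both pictures. The mortar and beaker were found within 3 mm of where they started.
- **Arm:** It stands clear of everything and was at rest.

- **Where the networks disagreed:** In the last top picture, the best "spatula" hit was really the mortar; the second hit was the spatula. That lowered the overlap of the combined fit to 0.39. An earlier fit, made after the spatula was laid, had an overlap of 0.80 and agrees to about 1 mm. The jar was missed in the last scene picture, so its position comes from the top camera alone.
- **"Within 4 cm" for the spatula:** Its near edge is about 31–32 mm from the balance.

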